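# Lock the microscope isolator foot with the long T-key

## Robot

A 6-joint arm with a two-finger parallel gripper is mounted at the origin on the work surface. World frame = base frame: x ahead of the robot, y to its left, z up, the work surface at z = 0. Lengths are in m, angles in rad, forces in N, time in s.
With the tool pointing down it reaches from about 0.3 to 0.775 m from the base axis. Payload 14.6 kg.
Tool frame: the origin (TCP) lies at the very end of the fingers, on their centre line; the grasp point (between the pads) lies ctrl.grasp_offset behind it (ctrl.grasp_offset is the distance from the TCP to the grasp point, in m); z points along the fingers, y is the direction in which the jaws open and shut (so a half turn about z gives the same grasp; the last joint's range is limited). The gripper opens to 94 mm and grips with 3 to 60 N. Pads are 16 mm wide; open, the fingers measure 119 mm over their backs; the gripper's body (75 mm by 177 mm) begins 78 mm behind the grasp point.
Start: joints at [1.219, 0.3, 1.521, -0, 1.321, -0.067], TCP at [0.155, 0.528, 0.178] pointing down, gripper open.
Joint ranges: [-3.03, 3.03], [-0.79, 2.21], [0.23, 2.52], [-1.04, 4.18], [0, 3.07], [-2.55, 2.55]. Speed limits (rad/s): [2.22, 2.22, 2.57, 3.14, 3.14, 3.14].

## Interface

Orientations are given as [roll, pitch, yaw] about the fixed x, y, z axes, in that order (R = Rz(yaw) Ry(pitch) Rx(roll)).
In Python, from station import ctrl gives the robot as it stands. The module is installed in compiled form; this text tells all that it offers.
- The arm moves only by the tool carry_out, never from a script. Its argument "deltas" is a list of rows, each an object of numbers: "x", "y", "z": the shift along the tool's x, y, z in units of 0.02 m (1.0 is 0.02 m); "wx", "wy", "wz": the turn, a rotation vector about the tool's x, y, z in units of 0.08 rad (1.0 is 0.08 rad); "jaw": the opening in per cent of the stroke, from 0 (shut) to 100 (fully open). A call has 1 to 12 rows; each row shifts and turns the commanded pose from where the row before left it, along the tool's axes as they then stand; what a row does not reach is not made up. A row lasts 1/12 s, in which the tool goes at most 41.7 mm and 7.16 degrees, less where a joint would pass 70% of its speed; a pose out of reach is approached as far as the arm can. A call with a number of a shift or a turn outside -1 to 1 is refused whole. A call with a gripper value outside its range is refused whole. The fingers move at their own pace and stop on an object; "squeeze" is the grip in N (left out, the last holds). Time passes only in rows, so rows that do not move let the fingers close. It gives the time, the measured TCP pose, the force and the opening at its end, in the units of the state.
- ctrl.get_obs(): the state, without advancing time (a new reading comes with each control period).
- ctrl.camera(name): name is "scene" or "top" or "wrist"; returns the picture (384x512x3 uint8, blue, green, red); there is no depth.
- ctrl.camera_params(name): a dict with "mtx" (3x3 intrinsics, pixels), "origin" and "attitude" of the camera in the world. Camera axes: x right, y down, z forward; pixel columns grow to the right and rows downward; lengths in m; the calibration is good to about 2 mm. A picture is of the moment at which its call begins: read the wrist's pose just before it. camera_params takes no time and is no camera call; for the wrist camera it gives the pose at the moment of the call.
- ctrl.hand_in(): hands the job in, once; it reports no verdict.
Trained networks look in the newest picture that a camera, given by its name, has taken for a name from the list of things; names that differ only in an ending like _2 or _b are one class to them, and where a whole thing is asked for, a point or a joint stands for the part that bears it (a point fixed in the world has none). Each returns a list of dicts, best first, with "conf" (0 to 1); they miss things now and then, are a little off and sometimes report something else, mostly with a low value. They report only what shows in the picture. A call takes as long as a camera call. They do not tell look-alikes from the thing itself.
- ctrl.boxes_of(camera, label): "rect" ([left, top, right, bottom] in pixels, round what is visible of it).
- ctrl.mark_of(camera, label): "position" ([row, column] in pixels: a listed point, or the origin of a listed thing).
The state is a dict: "time_s": time; "qpos": joint angles; "joint_vel": joint speeds; "tau": joint torques, N m; "ee_pos": TCP position; "eef_rot": TCP orientation; "force": force on the tool from outside, world axes, zero at the start; "moment": the same for the moment, N m; "grip_width": finger opening in m.
Only numpy, scipy, OpenCV 4.12 (cv2) and the standard library are available. Lean on these libraries where they do the work, as an engineer would, in place of code of your own. Each camera call takes 0.05 s, during which the arm holds its last target.

## Task

The microscope is going to be moved, so lock its isolator foot: take the long T-key out of its pot by the cross bar, lower it, keeping hold of it, down the deep shaft of the foot that has the square stem until it sits fully down over the stem, and turn the stem clockwise (seen from above) to its stop. Then let go and move clear, leaving the long key standing upright in the shaft. Leave the short T-key standing in its own pot.

Things in the scene. Friction and masses are not known exactly. Their poses are not given: they have to be found in the camera images.
- long_key_bar (a point): Centre of the long steel T-key's cross bar. Bar 100 mm along x, 14 mm wide (y), 16 mm high. Key loose, about 0.4 kg, z up, lower end 170 mm below: shank 16 mm across, then a square socket with sides along x and y, 38 mm outside, 28 inside, 32 deep, open below. It stands in a round pot 80 mm across, 60 high, 5 mm floor, and lifts straight out. The other key, in a like pot, is too short.
- shaft_mouth (a point): Centre of the shaft's mouth in the top of the fixed grey foot to lock (130 x 130, 120 mm high; z up). Shaft 72 mm across, 110 deep. On its floor, at the centre, a square stem 30 mm high: 24 mm wide for 16 mm, then tapering to 10 mm to guide the socket on. Key fully down: bar centre 60 mm above this point. The other foot has a round pin and no ring round its mouth.
- lock_stem (a joint): Stem angle, rad, clockwise from above: 0 unlocked (a stem face looks along shaft_mouth's x), 1.22 (70 deg) the stop, locked. Starts at 0 to 0.3; light friction, stays put. The flat ring round the mouth turns with it: its black line is square to a stem face; white marks show both ends. The key fits at any quarter turn and has 0.18 rad free play either side, so turn it that much further.
- short_key_bar (a point): Centre of the short T-key's cross bar, x along the bar, z up: same bar and socket as the long key, but only 80 mm from bar centre to lower end. It stands in its own pot; leave it alone.
Not all that is in view belongs to the job. What is shaped like the part that bears long_key_bar but brown, green or red is not meant.

How it is judged:
By the outcome, as a careful person would: the job done as asked, in the order asked, and still so for the second after the job is handed in, with the robot touching nothing.
It also fails if it takes over 54 s, if anything falls off the work surface, if the arm or the gripper's body presses on something with over 40 N, if the wrist force passes 120 N, or if a joint passes its speed limit or range.

## Working session

There is one attempt and no reset: what is moved stays moved. The work goes in short steps, Python scripts to look and compute and a tool call to move; the robot and the scene stay as the last step left them, time stands still between calls to the robot, and variables do not carry over. Pictures are saved under pics/ and viewed, and the job is handed in when it is done.

Besides the shell and the picture viewer there is one more tool, called after "Call:" as name([rows], argument=value, ...), one row to a line, values as JSON. carry_out: Moves the arm, as the interface text tells. Its arguments: {"type":"object","properties":{"deltas":{"type":"array"},"squeeze":{"type":"number"}},"required":["deltas"]}

```bash
ls; mkdir -p pics
python3 - <<'E'
from station import ctrl
import cv2,numpy as np
np.set_printoptions(precision=4,suppress=True)
o=ctrl.get_obs()
print(o['time_s'],o['ee_pos'],o['eef_rot'],o['grip_width'],ctrl.grasp_offset)
for c in ['scene','top']:
    im=ctrl.camera(c); cv2.imwrite(f'pics/{c}0.png',im)
    p=ctrl.camera_params(c); print(c,np.array(p['mtx']).tolist(),p['origin'],np.array(p['attitude']).tolist())
    for l in ['long_key_bar','shaft_mouth','short_key_bar','lock_stem']:
        print(l,ctrl.mark_of(c,l))
print(ctrl.get_obs()['time_s'])
E
```

```text
pics
0.0 [0.1544 0.5276 0.177 ] [-3.1405 -0.0001  2.8568] 0.09404956793807075 0.0188
scene [[415.2291490158277, 0.0, 259.7250915327376], [0.0, 415.2291490158277, 192.05726844743404], [0.0, 0.0, 1.0]] [ 0.8181 -0.5143  1.0959] [-2.62888733290841, 0.010395643051555714, 0.5488441357213665]
long_key_bar [{'position': [319.7, 172.5], 'conf': 0.97}, {'position': [243.4, 151.6], 'conf': 0.92}, {'position': [278.6, 251.4], 'conf': 0.63}, {'position': [263.2, 203.1], 'conf': 0.58}]
shaft_mouth [{'position': [216.8, 266.0], 'conf': 0.65}]
short_key_bar [{'position': [101.3, 300.0], 'conf': 0.65}]Traceback (most recent call last):
  File "<stdin>", line 10, in <module>
ValueError: it knows: long_key_bar, shaft_mouth, short_key_bar
```

Run:
```python
from station import ctrl
import cv2,numpy as np
np.set_printoptions(precision=4,suppress=True)
for c in ['top']:
    im=ctrl.camera(c); cv2.imwrite(f'pics/{c}0.png',im)
    p=ctrl.camera_params(c); print(c,np.array(p['mtx']).tolist(),p['origin'],np.array(p['attitude']).tolist())
    for l in ['long_key_bar','shaft_mouth','short_key_bar']:
        print(l,ctrl.mark_of(c,l))
print(ctrl.get_obs()['time_s'])
```

```text
top [[428.11663895658256, 0.0, 247.95271497856376], [0.0, 428.11663895658256, 196.88365751809167], [0.0, 0.0, 1.0]] [ 0.4606 -0.0469  1.419 ] [-3.103564767783636, -0.006349564781737538, -1.5715566354340735]
long_key_bar [{'position': [236.5, 344.6], 'conf': 0.93}, {'position': [181.7, 383.7], 'conf': 0.69}, {'position': [151.7, 322.4], 'conf': 0.62}, {'position': [189.5, 329.6], 'conf': 0.51}]
shaft_mouth [{'position': [172.9, 266.2], 'conf': 0.62}]
short_key_bar [{'position': [221.2, 125.2], 'conf': 0.86}]
0.4
```

View pics/scene0.png

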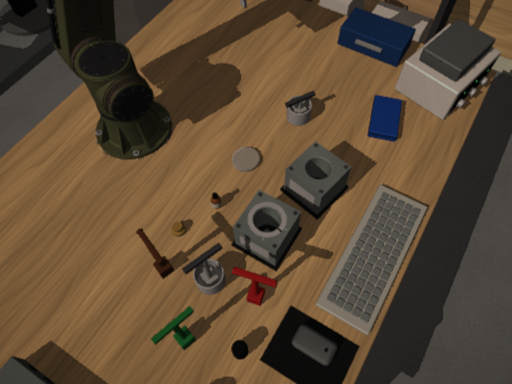

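View pics/top0.png

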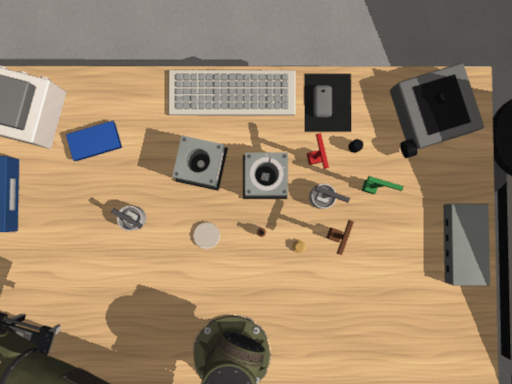

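```bash
cat > h.py <<'E'
import numpy as np,cv2
from scipy.spatial.transform import Rotation as R
def cam(p):
    a=np.array(p['attitude']); Rm=R.from_euler('xyz',a).as_matrix() if a.shape==(3,) else a
    return np.array(p['mtx']),np.array(p['origin']),Rm
def ray(p,rc):
    K,o,Rm=cam(p); d=Rm@np.linalg.inv(K)@np.array([rc[1],rc[0],1.]); return o,d/np.linalg.norm(d)
def atz(p,rc,z):
    o,d=ray(p,rc); return o+d*(z-o[2])/d[2]
def proj(p,X):
    K,o,Rm=cam(p); c=K@(Rm.T@(np.array(X)-o)); return c[1]/c[2],c[0]/c[2]
def tri(rs):
    A=0;b=0
    for o,d in rs:
        M=np.eye(3)-np.outer(d,d);A=A+M;b=b+M@o
    X=np.linalg.solve(A,b); return X,[np.linalg.norm((np.eye(3)-np.outer(d,d))@(X-o)) for o,d in rs]
E
python3 - <<'E'
from station import ctrl
from h import *
np.set_printoptions(precision=4,suppress=True)
s=ctrl.camera_params('scene');t=ctrl.camera_params('top')
print(atz(t,(350,233),0))
print('key',tri([ray(s,(263.2,203.1)),ray(t,(189.5,329.6))]))
print('mouth',tri([ray(s,(216.8,266.0)),ray(t,(172.9,266.2))]))
print('short',tri([ray(s,(101.3,300.)),ray(t,(221.2,125.2))]))
a=cv2.imread('pics/top0.png');b=cv2.imread('pics/scene0.png')
A=cv2.resize(a[130:230,230:380],None,fx=5,fy=5,interpolation=cv2.INTER_CUBIC)
B=cv2.resize(b[180:310,170:320],None,fx=4,fy=4,interpolation=cv2.INTER_CUBIC)
cv2.imwrite('pics/ca.png',A);cv2.imwrite('pics/cb.png',B)
E
```

```text
[ 0.0132 -0.0067  0.    ]
key (array([ 0.5257, -0.2998,  0.1601]), [np.float64(0.005991246586167402), np.float64(0.005991246586167141)])
mouth (array([ 0.5804, -0.111 ,  0.1349]), [np.float64(0.0014984059267818255), np.float64(0.0014984059267817555)])
short (array([0.4375, 0.3347, 0.0586]), [np.float64(0.002477210998983863), np.float64(0.002477210998983922)])
```

View pics/ca.png

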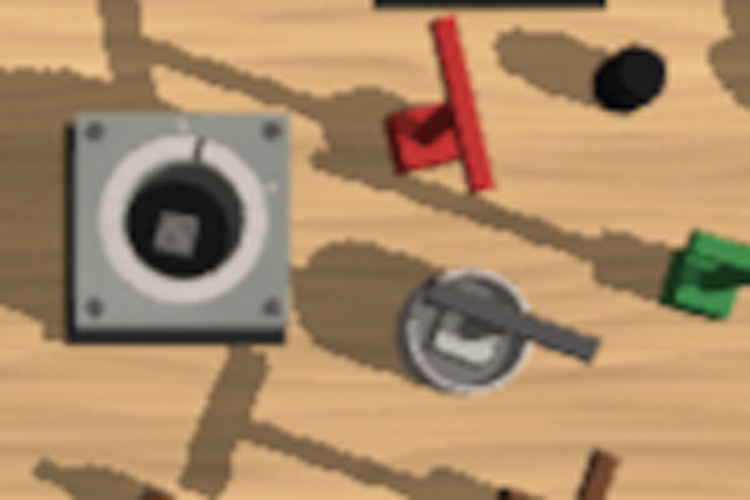

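View pics/cb.png

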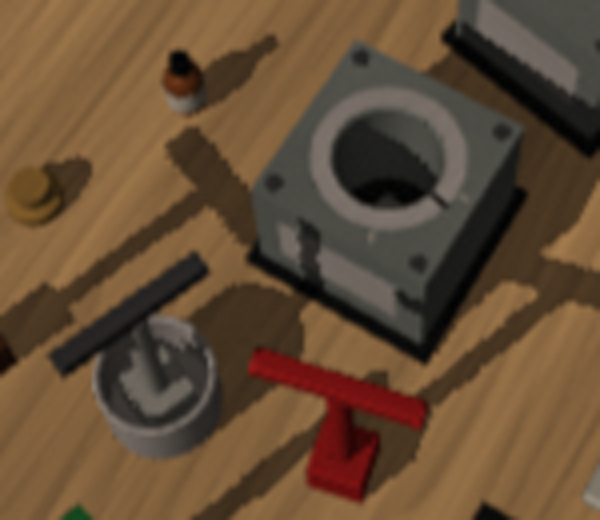

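The four long_key_bar candidates in the top view are brown (237,345), green (182,384), red (152,322) and steel (190,330). The steel one, standing in its pot, is the one meant. The foot with the ring is at top (173,266). Its line sits about 12° clockwise and its white marks are at 0° and 70°. The short key is at (221,125). Next I'll look closer with the wrist camera.

```bash
cat >> h.py <<'E'
def togo(o,pos,yaw=None):
    r=R.from_euler('xyz',o['eef_rot']); d=r.inv().apply(np.array(pos)-np.array(o['ee_pos']))/0.02
    print('shift units',np.round(d,2))
    if yaw is not None:
        t=R.from_euler('xyz',[np.pi,0,yaw]); print('rot units',np.round((r.inv()*t).as_rotvec()/0.08,2))
E
python3 - <<'E'
from station import ctrl
from h import *
np.set_printoptions(precision=4,suppress=True)
o=ctrl.get_obs();p=ctrl.camera_params('wrist');_,c,M=cam(p)
r=R.from_euler('xyz',o['eef_rot'])
print(r.inv().apply(c-o['ee_pos']),r.inv().as_matrix()@M,p['mtx'])
togo(o,[0.42,-0.15,0.38])
E
```

```text
[ 0.0719  0.0005 -0.2072] [[ 0.0009 -0.9683 -0.2497]
 [ 1.      0.0007  0.0009]
 [-0.0007 -0.2497  0.9683]] [[273.8567   0.     260.5647]
 [  0.     273.8567 188.6391]
 [  0.       0.       1.    ]]
shift units [-22.26 -28.8  -10.12]
```

Call:
carry_out([
  {"z":-1},
  {"z":-1},
  {"z":-1},
  {"z":-1},
  {"z":-1},
  {"z":-1},
  {"z":-1},
  {"z":-1},
  {"z":-1},
  {"z":-1},
])

```text
invalid input
```

Call:
carry_out([
  {"x":0,"y":0,"z":-1,"wx":0,"wy":0,"wz":0,"jaw":100},
  {"x":0,"y":0,"z":-1,"wx":0,"wy":0,"wz":0,"jaw":100},
])

```text
time_s: 0.57
ee_pos: [0.1544, 0.5273, 0.2172]
eef_rot: [-3.139, -0.0, 2.857]
force: [-0.1, 0.4, 1.0]
grip_width: 0.094
```

Call:
carry_out([
  {"x":0,"y":0,"z":-1,"wx":0,"wy":0,"wz":0,"jaw":100},
  {"x":0,"y":0,"z":-1,"wx":0,"wy":0,"wz":0,"jaw":100},
  {"x":-0.8,"y":0,"z":-1,"wx":0,"wy":0,"wz":0,"jaw":100},
  {"x":-0.8,"y":0,"z":-1,"wx":0,"wy":0,"wz":0,"jaw":100},
  {"x":-1,"y":-0.5,"z":-1,"wx":0,"wy":0,"wz":0,"jaw":100},
  {"x":-1,"y":-0.8,"z":-1,"wx":0,"wy":0,"wz":0,"jaw":100},
  {"x":-1,"y":-1,"z":-1,"wx":0,"wy":0,"wz":0,"jaw":100},
  {"x":-1,"y":-1,"z":-1,"wx":0,"wy":0,"wz":0,"jaw":100},
  {"x":-1,"y":-1,"z":0,"wx":0,"wy":0,"wz":0,"jaw":100},
  {"x":-1,"y":-1,"z":0,"wx":0,"wy":0,"wz":0,"jaw":100},
  {"x":-1,"y":-1,"z":0,"wx":0,"wy":0,"wz":0,"jaw":100},
  {"x":-1,"y":-1,"z":0,"wx":0,"wy":0,"wz":0,"jaw":100},
])

```text
time_s: 1.57
ee_pos: [0.2981, 0.3325, 0.3776]
eef_rot: [3.141, 0.0, 2.857]
force: [0.8, -0.9, 0.2]
grip_width: 0.094
```

Call:
carry_out([
  {"x":-1,"y":-1,"z":0,"wx":0,"wy":0,"wz":0,"jaw":100},
  {"x":-1,"y":-1,"z":0,"wx":0,"wy":0,"wz":0,"jaw":100},
  {"x":-1,"y":-1,"z":0,"wx":0,"wy":0,"wz":0,"jaw":100},
  {"x":-1,"y":-1,"z":0,"wx":0,"wy":0,"wz":0,"jaw":100},
  {"x":-1,"y":-1,"z":0,"wx":0,"wy":0,"wz":0,"jaw":100},
  {"x":-1,"y":-1,"z":0,"wx":0,"wy":0,"wz":0,"jaw":100},
  {"x":-1,"y":-1,"z":0,"wx":0,"wy":0,"wz":0,"jaw":100},
  {"x":-1,"y":-1,"z":0,"wx":0,"wy":0,"wz":0,"jaw":100},
  {"x":-1,"y":-1,"z":0,"wx":0,"wy":0,"wz":0,"jaw":100},
  {"x":-1,"y":-1,"z":0,"wx":0,"wy":0,"wz":0,"jaw":100},
  {"x":-1,"y":-1,"z":0,"wx":0,"wy":0,"wz":0,"jaw":100},
  {"x":-1,"y":-1,"z":0,"wx":0,"wy":0,"wz":0,"jaw":100},
])

```text
time_s: 2.57
ee_pos: [0.4611, 0.0346, 0.3777]
eef_rot: [3.142, 0.0, 2.857]
force: [1.7, 0.6, 0.1]
grip_width: 0.0937
```

Call:
carry_out([
  {"x":-1,"y":-1,"z":0,"wx":0,"wy":0,"wz":0,"jaw":100},
  {"x":-1,"y":-1,"z":0,"wx":0,"wy":0,"wz":0,"jaw":100},
  {"x":-1,"y":-1,"z":0,"wx":0,"wy":0,"wz":1,"jaw":100},
  {"x":0,"y":0,"z":0,"wx":0,"wy":0,"wz":1,"jaw":100},
  {"x":0,"y":0,"z":0,"wx":0,"wy":0,"wz":1,"jaw":100},
  {"x":0,"y":0,"z":0,"wx":0,"wy":0,"wz":1,"jaw":100},
  {"x":0,"y":0,"z":0,"wx":0,"wy":0,"wz":1,"jaw":100},
  {"x":0,"y":0,"z":0,"wx":0,"wy":0,"wz":1,"jaw":100},
  {"x":0,"y":0,"z":0,"wx":0,"wy":0,"wz":1,"jaw":100},
  {"x":0,"y":0,"z":0,"wx":0,"wy":0,"wz":1,"jaw":100},
  {"x":0,"y":0,"z":0,"wx":0,"wy":0,"wz":1,"jaw":100},
  {"x":0,"y":0,"z":0,"wx":0,"wy":0,"wz":1,"jaw":100},
])

```text
time_s: 3.57
ee_pos: [0.5014, -0.0384, 0.3775]
eef_rot: [-3.142, 0.0, 2.053]
force: [-0.1, 0.0, -0.3]
grip_width: 0.094
```

Call:
carry_out([
  {"x":0,"y":0,"z":0,"wx":0,"wy":0,"wz":1,"jaw":100},
  {"x":0,"y":0,"z":0,"wx":0,"wy":0,"wz":1,"jaw":100},
  {"x":0,"y":0,"z":0,"wx":0,"wy":0,"wz":1,"jaw":100},
  {"x":0,"y":0,"z":0,"wx":0,"wy":0,"wz":1,"jaw":100},
  {"x":0,"y":0,"z":0,"wx":0,"wy":0,"wz":1,"jaw":100},
  {"x":0,"y":0,"z":0,"wx":0,"wy":0,"wz":1,"jaw":100},
  {"x":0,"y":0,"z":0,"wx":0,"wy":0,"wz":1,"jaw":100},
  {"x":0,"y":0,"z":0,"wx":0,"wy":0,"wz":1,"jaw":100},
  {"x":0,"y":0,"z":0,"wx":0,"wy":0,"wz":1,"jaw":100},
  {"x":0,"y":0,"z":0,"wx":0,"wy":0,"wz":1,"jaw":100},
])

```text
time_s: 4.4
ee_pos: [0.5013, -0.0384, 0.3775]
eef_rot: [-3.142, 0.0, 1.253]
force: [0.7, 0.7, -0.1]
grip_width: 0.0938
```

```bash
cat > look.py <<'E'
from station import ctrl
from h import *
import sys,json
np.set_printoptions(precision=4,suppress=True)
n=sys.argv[1]
o=ctrl.get_obs();p=ctrl.camera_params('wrist');im=ctrl.camera('wrist')
print(o['time_s'],o['ee_pos'],o['eef_rot'],o['qpos'])
cv2.imwrite(f'pics/{n}.png',im)
json.dump({k:np.array(v).tolist() for k,v in p.items()},open(f'pics/{n}.json','w'))
for l in ['long_key_bar','shaft_mouth']: print(l,ctrl.mark_of('wrist',l))
E
python3 look.py w1
```

```text
4.4 [ 0.5013 -0.0384  0.3775] [-3.1415  0.      1.2528] [-0.1494  0.1263  1.2775 -0.      1.7379  0.1686]
long_key_bar [{'position': [302.5, 317.7], 'conf': 0.88}, {'position': [341.3, 250.3], 'conf': 0.77}, {'position': [267.3, 383.2], 'conf': 0.68}]
shaft_mouth [{'position': [187.2, 313.9], 'conf': 0.56}]
```

View pics/w1.png

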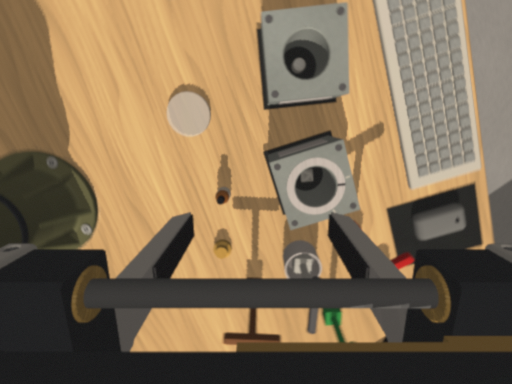

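```bash
cat > ring.py <<'E'
from station import ctrl
from h import *
import json
np.set_printoptions(precision=4,suppress=True)
P={'top0':ctrl.camera_params('top'),'scene0':ctrl.camera_params('scene'),'w1':json.load(open('pics/w1.json'))}
G={'top0':(172,266),'scene0':(216,267),'w1':(187,315)}
C={}
for n,p in P.items():
    im=cv2.imread(f'pics/{n}.png'); r,c=G[n]; h=45
    sub=im[r-h:r+h,c-h:c+h]; big=cv2.resize(sub,None,fx=6,fy=6,interpolation=cv2.INTER_CUBIC)
    g=cv2.cvtColor(big,cv2.COLOR_BGR2GRAY); hsv=cv2.cvtColor(big,cv2.COLOR_BGR2HSV)
    m=((g>165)&(hsv[...,1]<50)).astype(np.uint8)*255
    m=cv2.morphologyEx(m,cv2.MORPH_CLOSE,np.ones((17,17)))
    cs,_=cv2.findContours(m,cv2.RETR_CCOMP,cv2.CHAIN_APPROX_NONE)
    cs=sorted(cs,key=cv2.contourArea)[::-1][:3]
    for k in cs:
        if len(k)<30: continue
        e=cv2.fitEllipse(k); ctr=((e[0][1]+.5)/6-.5+r-h,(e[0][0]+.5)/6-.5+c-h); print(n,ctr,np.array(e[1])/6)
        cv2.ellipse(big,e,(0,0,255),1); C.setdefault(n,[]).append(ctr)
    cv2.imwrite(f'pics/ring_{n}.png',big)
for i in range(2):
  try:
    rs=[ray(P[n],C[n][i]) for n in P]; print(tri(rs)); 
    for n in P: print(n,atz(P[n],C[n][i],0.12),atz(P[n],C[n][i],0.13))
  except Exception as ex: print(ex)
E
python3 ring.py; cd pics; python3 -c "
import cv2,numpy as np
cv2.imwrite('rings.png',np.hstack([cv2.resize(cv2.imread(f'ring_{n}.png'),(390,390)) for n in ['top0','w1']]))"
```

```text
top0 (173.25909932454428, 266.2568817138672) [33.7148 34.1885]
top0 (173.49671936035156, 266.3623911539714) [25.0834 25.4127]
w1 (185.80415852864584, 316.0766194661458) [52.2634 55.9597]
'scene0'
'scene0'
```

View pics/rings.png

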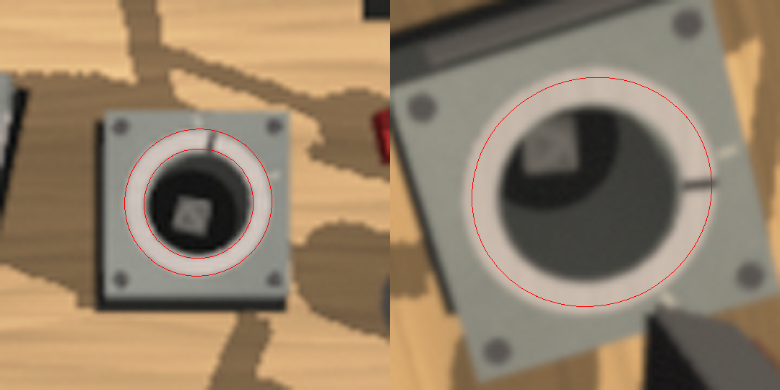

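```bash
sed -i 's/g>165/g>TH[n]/; s/^C={}/C={};TH={"top0":165,"scene0":118,"w1":150}/' ring.py; python3 ring.py; cd pics; python3 -c "
import cv2,numpy as np
cv2.imwrite('rings2.png',np.hstack([cv2.resize(cv2.imread(f'ring_{n}.png'),(390,390)) for n in ['scene0','w1']]))"
```

```text
top0 (173.25909932454428, 266.2568817138672) [33.7148 34.1885]
top0 (173.49671936035156, 266.3623911539714) [25.0834 25.4127]
scene0 (233.33333333333331, 266.3333333333333) [0.     0.1667]
w1 (185.74627176920572, 316.21056111653644) [53.6699 57.7184]
(array([ 0.5876, -0.1207,  0.0627]), [np.float64(0.006873947946667391), np.float64(0.002822150744352222), np.float64(0.004440446486299203)])
top0 [ 0.5819 -0.111   0.12  ] [ 0.581  -0.1105  0.13  ]
scene0 [ 0.6004 -0.1454  0.12  ] [ 0.6026 -0.1492  0.13  ]
w1 [ 0.5812 -0.1082  0.12  ] [ 0.58   -0.1052  0.13  ]
list index out of range
```

View pics/rings2.png

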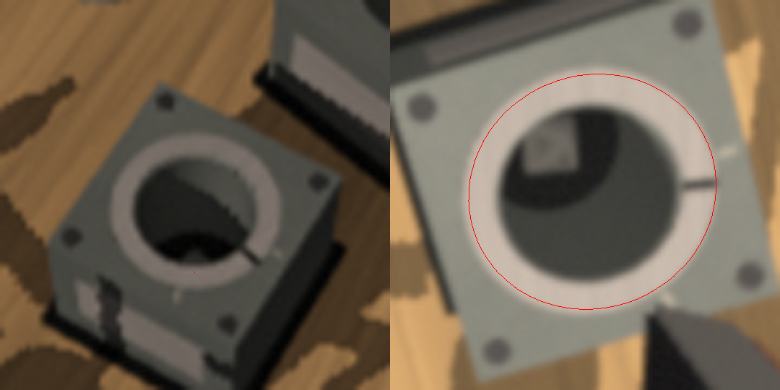

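Run:
```python
from station import ctrl
from h import *
import json
np.set_printoptions(precision=4,suppress=True)
s=ctrl.camera_params('scene');t=ctrl.camera_params('top');w=json.load(open('pics/w1.json'))
print(atz(s,(219.5,266.8),.12))
print(tri([ray(s,(219.5,266.8)),ray(t,(173.35,266.3)),ray(w,(186.,316.4))]))
togo(ctrl.get_obs(),[0.49,-0.245,0.38],1.22)
```

```text
[ 0.5813 -0.1112  0.12  ]
(array([ 0.5814, -0.1104,  0.1178]), [np.float64(0.0006924543278437983), np.float64(0.000956895199972009), np.float64(0.0009719210047966298)])
shift units [-10.     2.63  -0.12]
rot units [ 0.   -0.    0.48]
```

Call:
carry_out([
  {"x":-1,"y":0.3,"z":0,"wx":0,"wy":0,"wz":0,"jaw":100},
  {"x":-1,"y":0.3,"z":0,"wx":0,"wy":0,"wz":0,"jaw":100},
  {"x":-1,"y":0.3,"z":0,"wx":0,"wy":0,"wz":0,"jaw":100},
  {"x":-1,"y":0.3,"z":0,"wx":0,"wy":0,"wz":0,"jaw":100},
  {"x":-1,"y":0.3,"z":0,"wx":0,"wy":0,"wz":0,"jaw":100},
  {"x":-1,"y":0.3,"z":0,"wx":0,"wy":0,"wz":0,"jaw":100},
  {"x":-1,"y":0.3,"z":0,"wx":0,"wy":0,"wz":0,"jaw":100},
  {"x":-1,"y":0.3,"z":0,"wx":0,"wy":0,"wz":0,"jaw":100},
  {"x":-1,"y":0.2,"z":0,"wx":0,"wy":0,"wz":0,"jaw":100},
  {"x":-1,"y":0,"z":0,"wx":0,"wy":0,"wz":0.5,"jaw":100},
  {"x":0,"y":0,"z":0,"wx":0,"wy":0,"wz":0,"jaw":100},
])

```text
time_s: 5.47
ee_pos: [0.4882, -0.2472, 0.377]
eef_rot: [-3.141, 0.0, 1.215]
force: [-0.7, -0.2, 0.2]
grip_width: 0.0941
```

```bash
python3 look.py w2
```

```text
5.4667 [ 0.4882 -0.2472  0.377 ] [-3.1406  0.0003  1.2151] [-0.5354  0.2354  1.1511 -0.0005  1.7561 -0.1798]
long_key_bar [{'position': [239.1, 223.8], 'conf': 0.96}, {'position': [146.0, 360.9], 'conf': 0.92}, {'position': [187.6, 289.4], 'conf': 0.77}, {'position': [268.7, 336.9], 'conf': 0.64}]
shaft_mouth [{'position': [57.8, 285.0], 'conf': 0.81}]
```

View pics/w2.png

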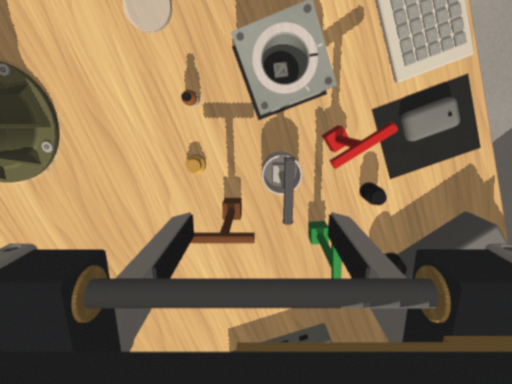

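Run:
```python
from station import ctrl
from h import *
import json
np.set_printoptions(precision=4,suppress=True)
s=ctrl.camera_params('scene');t=ctrl.camera_params('top');w=json.load(open('pics/w2.json'))
a=cv2.imread('pics/w2.png');A=cv2.resize(a[140:235,245:335],None,fx=6,fy=6,interpolation=cv2.INTER_CUBIC);cv2.imwrite('pics/kb.png',A)
b=cv2.imread('pics/top0.png');B=cv2.resize(b[175:215,300:360],None,fx=12,fy=12,interpolation=cv2.INTER_CUBIC);cv2.imwrite('pics/kt.png',B)
for z in (.165,.175):print(tri([ray(s,(263.2,203.1)),ray(t,(189.5,329.6)),ray(w,(187.6,289.4))]), atz(w,(187.6,289.4),z),atz(t,(194,330),z))
```

```text
(array([ 0.5231, -0.2989,  0.1542]), [np.float64(0.005217964100367242), np.float64(0.007562801932771814), np.float64(0.003763907908344557)]) [ 0.5196 -0.2943  0.165 ] [ 0.5166 -0.2958  0.165 ]
(array([ 0.5231, -0.2989,  0.1542]), [np.float64(0.005217964100367242), np.float64(0.007562801932771814), np.float64(0.003763907908344557)]) [ 0.5194 -0.2916  0.175 ] [ 0.5162 -0.2938  0.175 ]
```

View pics/kb.png

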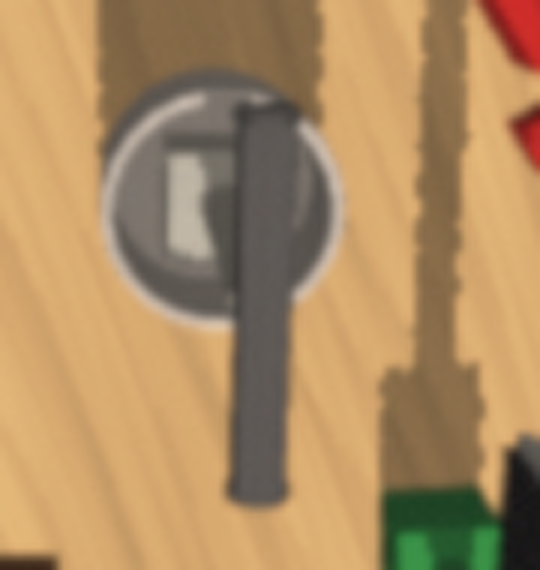

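View pics/kt.png

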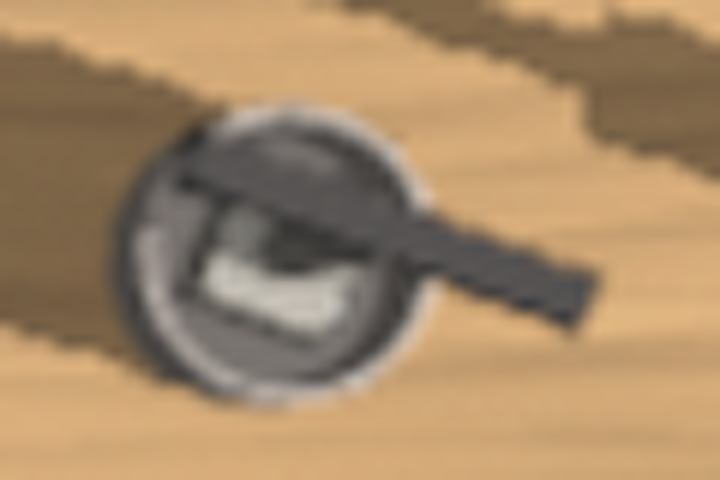

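```bash
python3 - <<'E'
from station import ctrl
from h import *
import json
np.set_printoptions(precision=4,suppress=True)
t=ctrl.camera_params('top');w=json.load(open('pics/w2.json'));s=ctrl.camera_params('scene')
for nm,p,a,b in [('w',w,(159.9,289.6),(222.6,287.8)),('t',t,(187.6,315.7),(199.8,348.6))]:
  for z in (.173,.183,.193):
    A=atz(p,a,z);B=atz(p,b,z);d=A-B
    print(nm,z,(A+B)/2,np.linalg.norm(d),np.arctan2(d[1],d[0]))
for X in [(.5205,-.2955,.183)]: print(proj(s,X),proj(t,X),proj(w,X))
E
python3 -c "
import cv2
b=cv2.imread('pics/scene0.png');cv2.imwrite('pics/ks.png',cv2.resize(b[230:300,170:240],None,fx=8,fy=8,interpolation=cv2.INTER_CUBIC))"
```

```text
w 0.173 [ 0.516  -0.2987  0.173 ] 0.1009427030513849 1.213869293284889
w 0.183 [ 0.516  -0.2958  0.183 ] 0.09848751271714966 1.2138692932848896
w 0.193 [ 0.5159 -0.2928  0.193 ] 0.0960323223829145 1.2138692932848894
t 0.173 [ 0.5171 -0.3005  0.173 ] 0.10222544321216323 1.2143677611955268
t 0.183 [ 0.5167 -0.2985  0.183 ] 0.10140502310069605 1.2143677611955266
t 0.193 [ 0.5162 -0.2964  0.193 ] 0.10058460298922886 1.2143677611955261
(np.float64(256.8721556923252), np.float64(203.6580873891703)) (np.float64(192.37954331927443), np.float64(331.1090373259797)) (np.float64(191.02875528234935), np.float64(291.43559722744504))
```

View pics/ks.png

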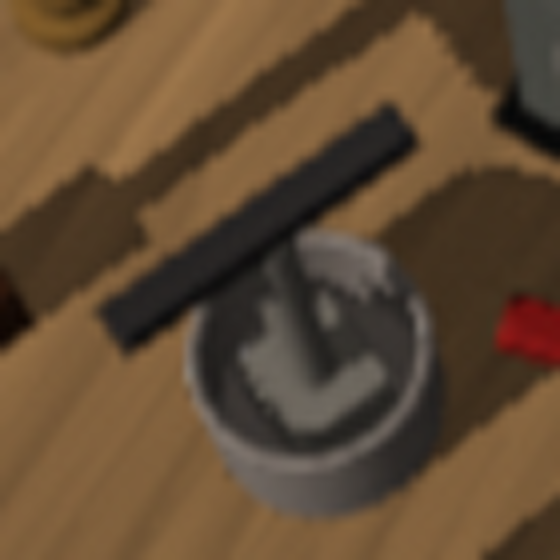

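Run:
```python
from station import ctrl
from h import *
togo(ctrl.get_obs(),[0.5163,-0.2968,0.169],1.214)
```

```text
shift units [-2.    2.18 10.43]
rot units [ 0.   -0.    0.06]
```

Call:
carry_out([
  {"x":-1,"y":1,"z":0,"wx":0,"wy":0,"wz":0,"jaw":45},
  {"x":-1,"y":1,"z":0,"wx":0,"wy":0,"wz":0,"jaw":45},
  {"x":0,"y":0.2,"z":1,"wx":0,"wy":0,"wz":0,"jaw":45},
  {"x":0,"y":0,"z":1,"wx":0,"wy":0,"wz":0,"jaw":45},
  {"x":0,"y":0,"z":1,"wx":0,"wy":0,"wz":0,"jaw":45},
  {"x":0,"y":0,"z":1,"wx":0,"wy":0,"wz":0,"jaw":45},
  {"x":0,"y":0,"z":1,"wx":0,"wy":0,"wz":0,"jaw":45},
  {"x":0,"y":0,"z":1,"wx":0,"wy":0,"wz":0,"jaw":45},
  {"x":0,"y":0,"z":0,"wx":0,"wy":0,"wz":0,"jaw":45},
])

```text
time_s: 6.37
ee_pos: [0.516, -0.2957, 0.2539]
eef_rot: [-3.136, -0.001, 1.22]
force: [0.4, -0.9, -0.5]
grip_width: 0.0423
```

```bash
python3 look.py w3
python3 - <<'E'
from station import ctrl
from h import *
togo(ctrl.get_obs(),[0.5163,-0.2968,0.169],1.214)
E
```

```text
6.3667 [ 0.516  -0.2957  0.2539] [-3.1363 -0.0013  1.2196] [-0.5821  0.363   1.2625  0.0001  1.5215 -0.2309]
long_key_bar [{'position': [121.3, 369.3], 'conf': 0.83}, {'position': [253.4, 170.9], 'conf': 0.75}, {'position': [188.6, 260.0], 'conf': 0.74}]
shaft_mouth []
shift units [ 0.   -0.05  4.5 ]
rot units [0.02 0.   0.05]
```

View pics/w3.png

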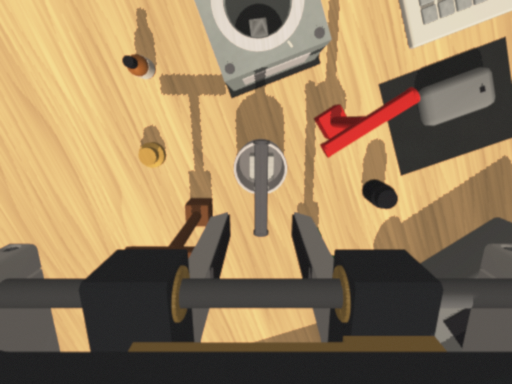

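The bar sits at column 261, vertical and midway between the fingers. I'll go down to it.

Call:
carry_out([
  {"x":0,"y":0,"z":1,"wx":0,"wy":0,"wz":0,"jaw":45},
  {"x":0,"y":0,"z":1,"wx":0,"wy":0,"wz":0,"jaw":45},
  {"x":0,"y":0,"z":1,"wx":0,"wy":0,"wz":0,"jaw":45},
  {"x":0,"y":0,"z":0.8,"wx":0,"wy":0,"wz":0,"jaw":45},
  {"x":0,"y":0,"z":0.4,"wx":0,"wy":0,"wz":0,"jaw":45},
  {"x":0,"y":0,"z":0,"wx":0,"wy":0,"wz":0,"jaw":45},
  {"x":0,"y":0,"z":0,"wx":0,"wy":0,"wz":0,"jaw":45},
])

```text
time_s: 7.1
ee_pos: [0.517, -0.2976, 0.1749]
eef_rot: [3.14, 0.0, 1.217]
force: [0.1, 0.3, 0.2]
grip_width: 0.0423
```

```bash
python3 look.py w4
python3 - <<'E'
from station import ctrl
from h import *
togo(ctrl.get_obs(),[0.5163,-0.2968,0.169],1.214)
cv2.imwrite('pics/s4.png',cv2.resize(ctrl.camera('scene')[200:320,120:280],None,fx=4,fy=4,interpolation=cv2.INTER_CUBIC))
E
```

```text
7.1 [ 0.517  -0.2976  0.1749] [3.1401 0.0003 1.2171] [-0.5838  0.4052  1.3857  0.      1.3492 -0.2301]
long_key_bar [{'position': [210.2, 259.3], 'conf': 0.82}, {'position': [121.2, 404.4], 'conf': 0.81}]
shaft_mouth []
shift units [ 0.03 -0.05  0.3 ]
rot units [0.03 0.01 0.04]
```

View pics/w4.png

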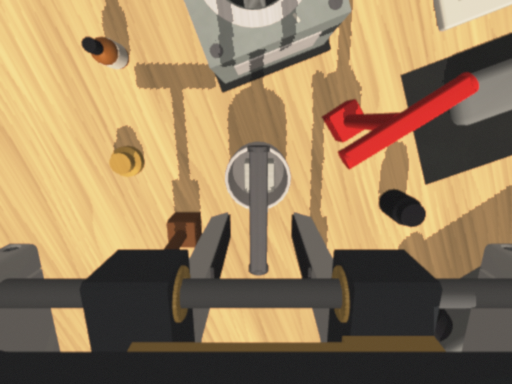

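View pics/s4.png

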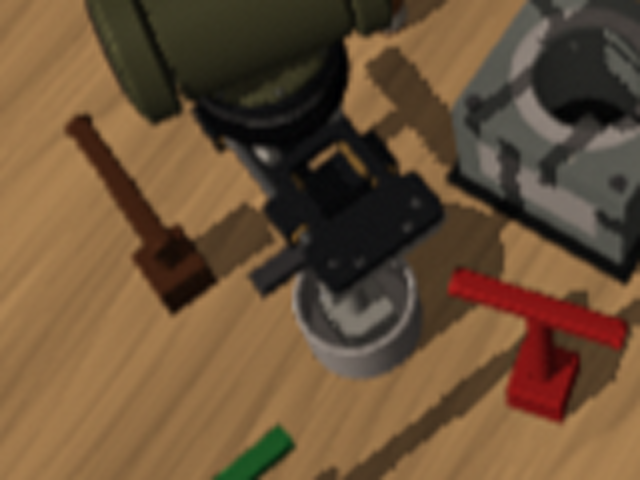

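```bash
python3 - <<'E'
from station import ctrl
from h import *
import json
np.set_printoptions(precision=4,suppress=True)
L=lambda n:json.load(open(f'pics/{n}.json'))
w2,w3,w4=L('w2'),L('w3'),L('w4')
print(tri([ray(w2,(187.6,289.4)),ray(w3,(188.6,260.0)),ray(w4,(210.2,259.3))]))
e3=[(142,261),(236,261)];e4=[(147.5,259.5),(272.5,258.5)]
e2=[(159.9,289.6),(222.6,287.8)]
for i in range(2): print(tri([ray(w2,e2[i]),ray(w3,e3[i]),ray(w4,e4[i])]))
print(proj(w4,(.517,-.2976,.175)),proj(w4,(.5163,-.2968,.175)))
E
cd pics; python3 -c "
import cv2
b=cv2.imread('w4.png');cv2.imwrite('w4c.png',cv2.resize(b[135:285,190:330],None,fx=4,fy=4,interpolation=cv2.INTER_CUBIC))"
```

```text
(array([ 0.5185, -0.2895,  0.1927]), [np.float64(0.002812458822081345), np.float64(0.002719021177988125), np.float64(0.0009228704291960361)])
(array([ 0.5338, -0.2491,  0.1821]), [np.float64(0.0008656704973672387), np.float64(0.00033969425396235476), np.float64(0.0011319792872271812)])
(array([ 0.4987, -0.3435,  0.1825]), [np.float64(0.0013091173523947987), np.float64(0.001450498707354507), np.float64(0.00016816156839970017)])
(np.float64(212.39435631086317), np.float64(260.0243263088634)) (np.float64(211.79123643457677), np.float64(258.85473034003223))
```

View pics/w4c.png

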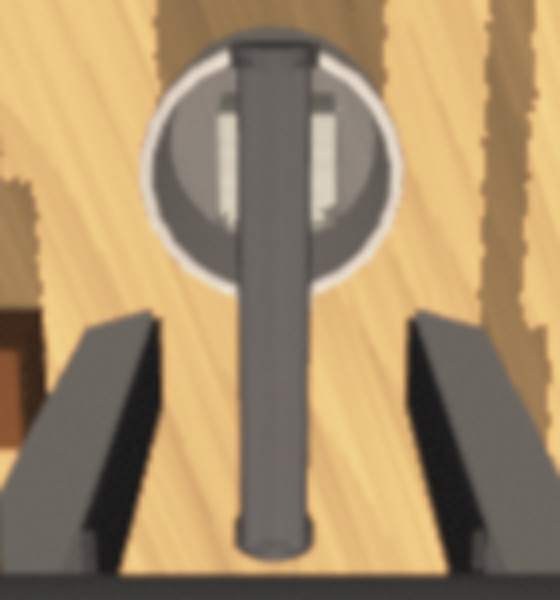

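Call:
carry_out([
  {"x":0.05,"y":-0.05,"z":0.3,"wx":0,"wy":0,"wz":0,"jaw":45},
  {"x":0,"y":0,"z":0,"wx":0,"wy":0,"wz":0,"jaw":0},
  {"x":0,"y":0,"z":0,"wx":0,"wy":0,"wz":0,"jaw":0},
  {"x":0,"y":0,"z":0,"wx":0,"wy":0,"wz":0,"jaw":0},
  {"x":0,"y":0,"z":0,"wx":0,"wy":0,"wz":0,"jaw":0},
  {"x":0,"y":0,"z":0,"wx":0,"wy":0,"wz":0,"jaw":0},
  {"x":0,"y":0,"z":0,"wx":0,"wy":0,"wz":0,"jaw":0},
], squeeze=60)

```text
time_s: 7.88
ee_pos: [0.516, -0.2962, 0.1677]
eef_rot: [3.141, 0.0, 1.217]
force: [0.3, 0.3, 0.3]
grip_width: 0.0059
```

```bash
python3 look.py w5
python3 - <<'E'
from station import ctrl
from h import *
print(ctrl.get_obs()['grip_width'])
cv2.imwrite('pics/s5.png',cv2.resize(ctrl.camera('scene')[200:320,120:280],None,fx=4,fy=4,interpolation=cv2.INTER_CUBIC))
b=cv2.imread('pics/w5.png');cv2.imwrite('pics/w5c.png',cv2.resize(b[135:285,190:330],None,fx=4,fy=4,interpolation=cv2.INTER_CUBIC))
E
```

```text
7.8833 [ 0.516  -0.2962  0.1677] [3.1414 0.     1.2168] [-0.5828  0.4078  1.399  -0.      1.3346 -0.2288]
long_key_bar [{'position': [300.9, 138.5], 'conf': 0.97}, {'position': [122.7, 410.3], 'conf': 0.75}, {'position': [214.6, 262.3], 'conf': 0.57}]
shaft_mouth []
0.0006737526603224791
```

View pics/w5c.png

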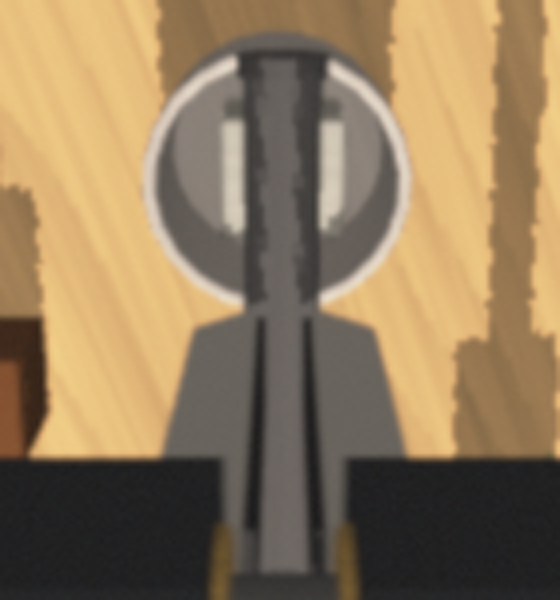

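View pics/s5.png

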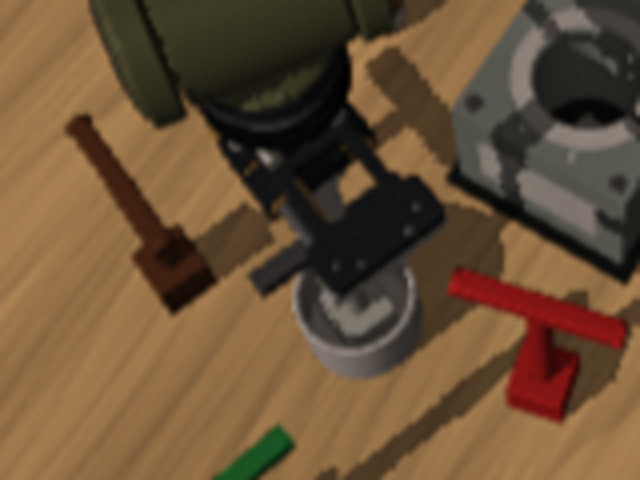

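```bash
python3 look.py w6
python3 - <<'E'
from station import ctrl
from h import *
import json
np.set_printoptions(precision=4,suppress=True)
o=ctrl.get_obs();print(o['time_s'],o['grip_width'],o['force'])
L=lambda n:json.load(open(f'pics/{n}.json'))
w2,w3,w4=L('w2'),L('w3'),L('w4');s=ctrl.camera_params('scene');t=ctrl.camera_params('top')
for e in [((270.6,184.4),(200.,348.4)),((245.6,220.),(187.8,315.9))]:
    print(tri([ray(s,e[0]),ray(t,e[1])]))
for n,p,e in [('w2',w2,[(159.9,289.6),(222.6,287.8)]),('w3',w3,[(142,261),(236,261)]),('w4',w4,[(147.5,259.5),(272.5,258.5)])]:
    for z in (.15,.16,.17,.18): A=atz(p,e[0],z);B=atz(p,e[1],z);print(n,z,np.linalg.norm(A-B),(A+B)/2)
a=cv2.imread('pics/w6.png');cv2.imwrite('pics/w6c.png',cv2.resize(a[135:285,190:330],None,fx=4,fy=4,interpolation=cv2.INTER_CUBIC))
cv2.imwrite('pics/t6.png',cv2.resize(ctrl.camera('top')[150:240,270:390],None,fx=6,fy=6,interpolation=cv2.INTER_CUBIC))
E
```

```text
8.0833 [ 0.5159 -0.2962  0.1676] [3.1416 0.     1.2168] [-0.5828  0.4079  1.3992 -0.      1.3346 -0.2288]
long_key_bar [{'position': [304.7, 137.7], 'conf': 0.88}, {'position': [214.1, 261.3], 'conf': 0.83}, {'position': [352.4, 351.0], 'conf': 0.74}, {'position': [120.0, 409.8], 'conf': 0.61}]
shaft_mouth []
8.2333 0.0005064231377436578 [0.9285 0.1953 0.8601]
(array([ 0.4995, -0.3455,  0.1789]), [np.float64(0.0013053009411937639), np.float64(0.001305300941193548)])
(array([ 0.5349, -0.2517,  0.1778]), [np.float64(0.0010112857415309558), np.float64(0.0010112857415308257)])
w2 0.15 0.10658964082012595 [ 0.5161 -0.3054  0.15  ]
w2 0.16 0.10413445048589066 [ 0.5161 -0.3024  0.16  ]
w2 0.17 0.10167926015165549 [ 0.5161 -0.2995  0.17  ]
w2 0.18 0.09922406981742031 [ 0.516  -0.2966  0.18  ]
w3 0.15 0.11407335126535743 [ 0.5129 -0.3051  0.15  ]
w3 0.16 0.1104070748123232 [ 0.5138 -0.3027  0.16  ]
w3 0.17 0.106740798359289 [ 0.5148 -0.3002  0.17  ]
w3 0.18 0.10307452190625475 [ 0.5157 -0.2977  0.18  ]
w4 0.15 0.1180539378562514 [ 0.5126 -0.3067  0.15  ]
w4 0.16 0.11296709208326876 [ 0.5139 -0.3034  0.16  ]
w4 0.17 0.1078802463102861 [ 0.5152 -0.3     0.17  ]
w4 0.18 0.10279340053730354 [ 0.5165 -0.2967  0.18  ]
```

View pics/w6c.png

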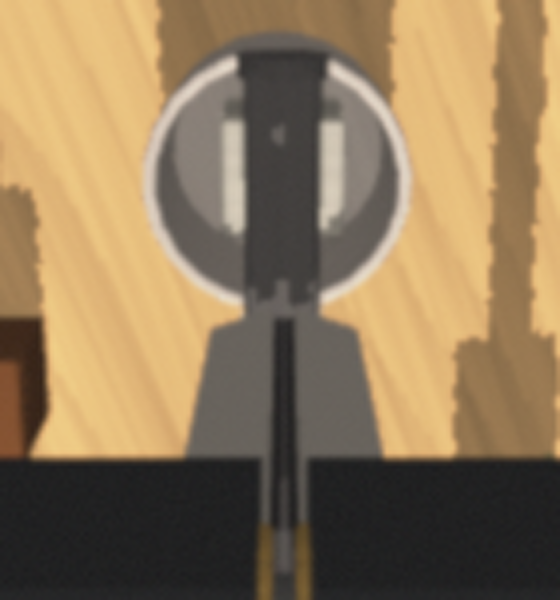

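View pics/t6.png

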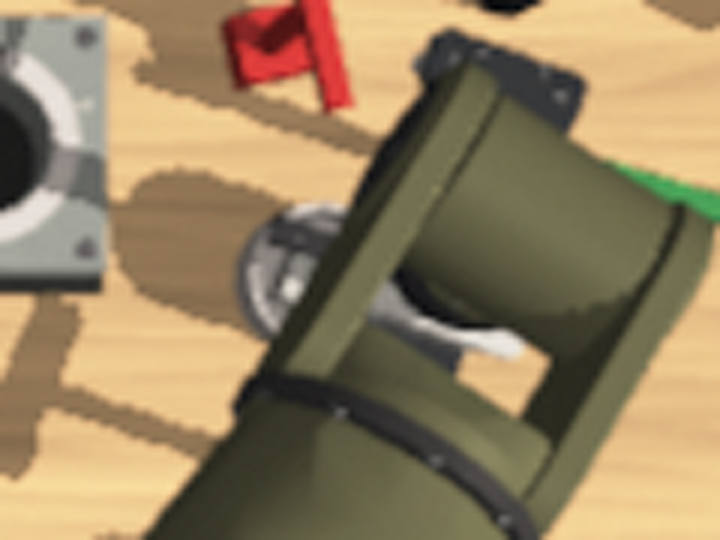

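Run:
```python
from h import *
import json
w=json.load(open('pics/w6.json'))
r=R.from_euler('xyz',[3.1416,0,1.2168]);T=np.array([.5159,-.2962,.1676])
def c(x,y,z):
    X=T+r.apply([x,y,0]);X[2]=z;a=proj(w,X);return np.round(((a[0]+.5-135)*4,(a[1]+.5-190)*4),0)
print('tip x8',c(.008,0,.1676),'tip y+-20',c(.008,.02,.1676))
for z in (.15,.16,.167,.175,.183): print(z,'x8',c(.008,0,z),'far end',c(.05,0,z),'near end',c(-.05,0,z),'halfwidth at x30',c(.03,.007,z),c(.03,-.007,z))
a=cv2.imread('pics/w6.png');cv2.imwrite('pics/w6d.png',cv2.resize(a[195:250,225:295],None,fx=10,fy=10,interpolation=cv2.INTER_CUBIC))
```

```text
tip x8 [273. 282.] tip y+-20 [274. 383.]
0.15 x8 [249. 282.] far end [ 51. 282.] near end [495. 282.] halfwidth at x30 [147. 316.] [147. 249.]
0.16 x8 [262. 282.] far end [ 56. 282.] near end [518. 282.] halfwidth at x30 [157. 317.] [157. 247.]
0.167 x8 [273. 282.] far end [ 60. 282.] near end [535. 282.] halfwidth at x30 [164. 318.] [164. 246.]
0.175 x8 [285. 282.] far end [ 65. 282.] near end [555. 282.] halfwidth at x30 [173. 320.] [172. 245.]
0.183 x8 [298. 282.] far end [ 70. 282.] near end [578. 282.] halfwidth at x30 [182. 321.] [182. 243.]
```

View pics/w6d.png

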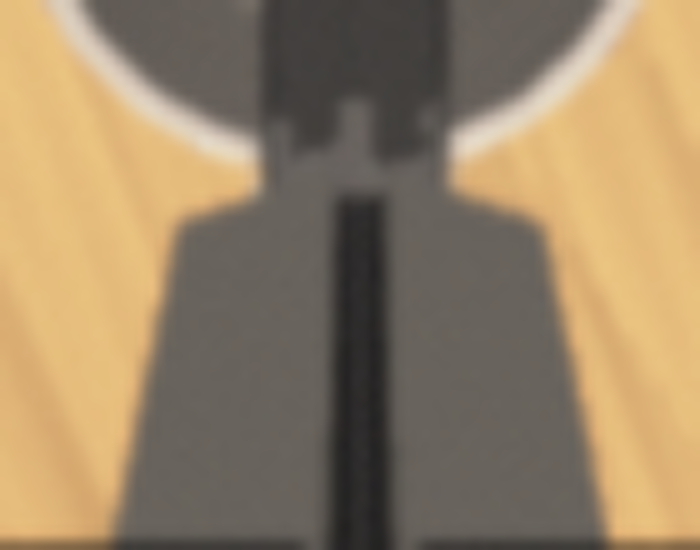

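Call:
carry_out([
  {"x":0,"y":0,"z":-0.5,"wx":0,"wy":0,"wz":0,"jaw":45},
  {"x":0,"y":0,"z":0,"wx":0,"wy":0,"wz":0,"jaw":45},
  {"x":0,"y":0,"z":0,"wx":0,"wy":0,"wz":0,"jaw":45},
  {"x":0,"y":0,"z":0,"wx":0,"wy":0,"wz":0,"jaw":45},
  {"x":0,"y":0,"z":0,"wx":0,"wy":0,"wz":0,"jaw":45},
  {"x":0,"y":0,"z":0,"wx":0,"wy":0,"wz":0,"jaw":45},
  {"x":0,"y":0,"z":0.5,"wx":0,"wy":0,"wz":0,"jaw":45},
  {"x":0,"y":0,"z":0.5,"wx":0,"wy":0,"wz":0,"jaw":45},
  {"x":0,"y":0,"z":0.3,"wx":0,"wy":0,"wz":0,"jaw":45},
  {"x":0,"y":0,"z":0,"wx":0,"wy":0,"wz":0,"jaw":45},
])

```text
time_s: 9.12
ee_pos: [0.5151, -0.2957, 0.1492]
eef_rot: [-3.138, -0.001, 1.217]
force: [-0.5, -0.2, 0.1]
grip_width: 0.0425
```

```bash
python3 look.py w7
python3 - <<'E'
from station import ctrl
from h import *
print(ctrl.get_obs()['grip_width'])
b=cv2.imread('pics/w7.png');cv2.imwrite('pics/w7c.png',cv2.resize(b[135:285,190:330],None,fx=4,fy=4,interpolation=cv2.INTER_CUBIC))
E
```

```text
9.1167 [ 0.5151 -0.2957  0.1492] [-3.1384 -0.0008  1.2168] [-0.5828  0.4228  1.4216  0.      1.3005 -0.2288]
long_key_bar [{'position': [124.1, 426.7], 'conf': 0.92}, {'position': [223.9, 259.7], 'conf': 0.64}]
shaft_mouth []
0.04204271030925461
```

View pics/w7c.png

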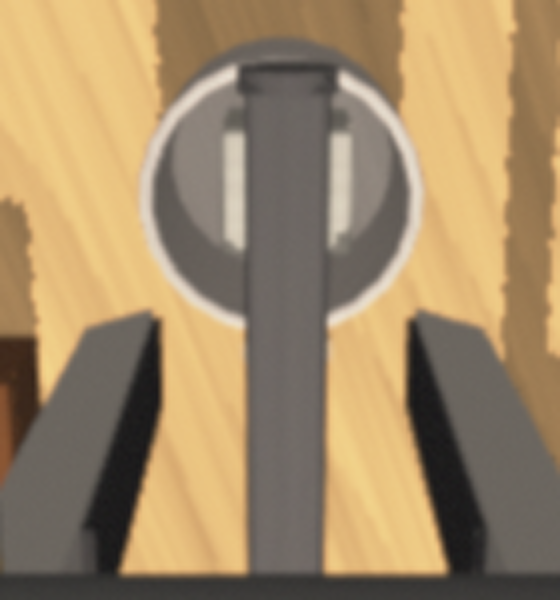

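Call:
carry_out([
  {"x":0.04,"y":0.04,"z":0.4,"wx":-0.03,"wy":0,"wz":0,"jaw":45},
  {"x":0,"y":0,"z":0.3,"wx":0,"wy":0,"wz":0,"jaw":45},
  {"x":0,"y":0,"z":0,"wx":0,"wy":0,"wz":0,"jaw":30},
  {"x":0,"y":0,"z":0,"wx":0,"wy":0,"wz":0,"jaw":20},
  {"x":0,"y":0,"z":0,"wx":0,"wy":0,"wz":0,"jaw":18},
], squeeze=10)

```text
time_s: 9.68
ee_pos: [0.517, -0.2958, 0.1376]
eef_rot: [3.139, 0.0, 1.217]
force: [-0.8, -0.6, 0.0]
grip_width: 0.0261
```

```bash
python3 look.py w8
python3 - <<'E'
from station import ctrl
from h import *
print(ctrl.get_obs()['grip_width'])
b=cv2.imread('pics/w8.png');cv2.imwrite('pics/w8c.png',cv2.resize(b[135:285,190:330],None,fx=4,fy=4,interpolation=cv2.INTER_CUBIC))
E
```

```text
9.6833 [ 0.517  -0.2958  0.1376] [3.1391 0.     1.2168] [-0.5814  0.4326  1.4354  0.0005  1.2712 -0.2275]
long_key_bar [{'position': [125.3, 435.7], 'conf': 0.76}, {'position': [327.4, 118.7], 'conf': 0.6}, {'position': [231.3, 261.8], 'conf': 0.55}]
shaft_mouth []
0.017490023234757866
```

View pics/w8c.png

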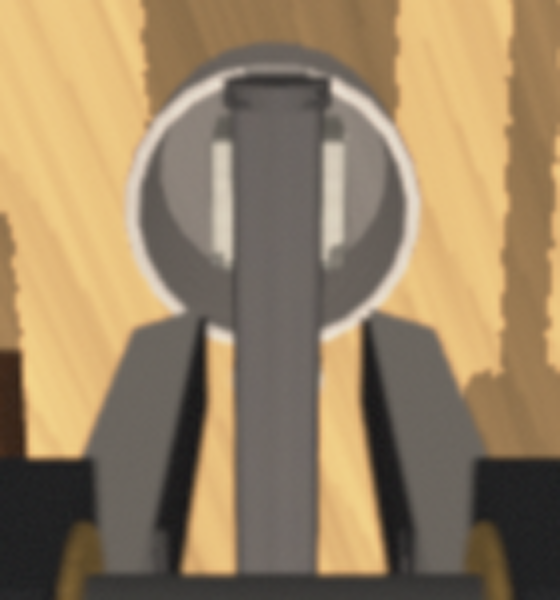

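Call:
carry_out([
  {"x":0,"y":0,"z":0.3,"wx":0.03,"wy":0,"wz":0,"jaw":28},
  {"x":0,"y":0,"z":0.3,"wx":0,"wy":0,"wz":0,"jaw":28},
  {"x":0,"y":0,"z":0,"wx":0,"wy":0,"wz":0,"jaw":20},
  {"x":0,"y":0,"z":0,"wx":0,"wy":0,"wz":0,"jaw":0},
  {"x":0,"y":0,"z":0,"wx":0,"wy":0,"wz":0,"jaw":0},
  {"x":0,"y":0,"z":0,"wx":0,"wy":0,"wz":0,"jaw":0},
  {"x":0,"y":0,"z":0,"wx":0,"wy":0,"wz":0,"jaw":0},
], squeeze=20)

```text
time_s: 10.42
ee_pos: [0.5168, -0.2956, 0.1252]
eef_rot: [-3.141, -0.0, 1.217]
force: [0.6, 0.5, -4.5]
grip_width: 0.0155
```

```bash
python3 look.py w9
python3 - <<'E'
from station import ctrl
from h import *
print(ctrl.get_obs()['grip_width'])
b=cv2.imread('pics/w9.png');cv2.imwrite('pics/w9c.png',cv2.resize(b[135:285,190:330],None,fx=4,fy=4,interpolation=cv2.INTER_CUBIC))
E
```

```text
10.4167 [ 0.5168 -0.2956  0.1252] [-3.141  -0.0002  1.2168] [-0.5811  0.4455  1.4468  0.      1.25   -0.2271]
long_key_bar [{'position': [340.4, 114.6], 'conf': 0.8}, {'position': [240.1, 263.4], 'conf': 0.59}, {'position': [125.2, 450.9], 'conf': 0.58}]
shaft_mouth []
0.015474294363556268
```

View pics/w9c.png

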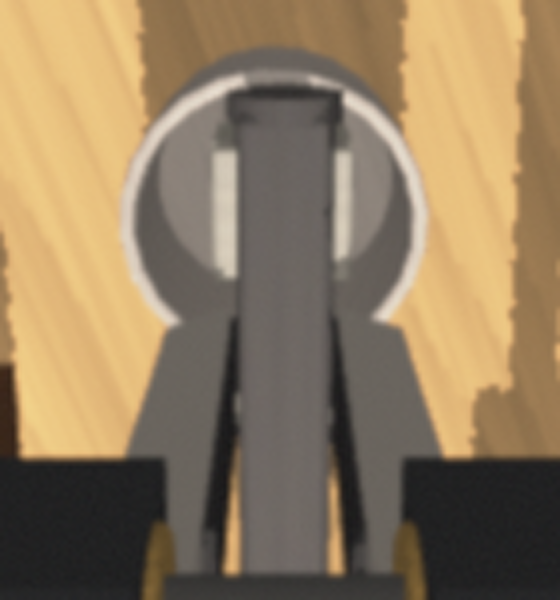

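Call:
carry_out([
  {"x":0,"y":0,"z":0,"wx":0,"wy":0,"wz":0,"jaw":25},
  {"x":0,"y":0,"z":-0.3,"wx":0,"wy":0,"wz":0,"jaw":25},
  {"x":0,"y":0,"z":0,"wx":0,"wy":0,"wz":0,"jaw":25},
  {"x":0,"y":0,"z":0,"wx":0,"wy":0,"wz":0,"jaw":0},
  {"x":0,"y":0,"z":0,"wx":0,"wy":0,"wz":0,"jaw":0},
  {"x":0,"y":0,"z":0,"wx":0,"wy":0,"wz":0,"jaw":0},
  {"x":0,"y":0,"z":0,"wx":0,"wy":0,"wz":0,"jaw":0},
], squeeze=20)

```text
time_s: 11.15
ee_pos: [0.5171, -0.2959, 0.1321]
eef_rot: [3.141, 0.0, 1.217]
force: [-1.3, 0.7, 5.2]
grip_width: 0.015
```

Call:
carry_out([
  {"x":0,"y":0,"z":0,"wx":0,"wy":0,"wz":0,"jaw":0},
  {"x":0,"y":0,"z":0,"wx":0,"wy":0,"wz":0,"jaw":0},
], squeeze=30)

```text
time_s: 11.32
ee_pos: [0.5171, -0.2959, 0.132]
eef_rot: [3.141, 0.0, 1.217]
force: [-0.8, 0.1, 6.0]
grip_width: 0.0149
```

```bash
python3 look.py w10
python3 - <<'E'
from station import ctrl
from h import *
o=ctrl.get_obs();print(o['grip_width'],o['force'],o['moment'])
b=cv2.imread('pics/w10.png');cv2.imwrite('pics/w10c.png',cv2.resize(b[135:285,190:330],None,fx=4,fy=4,interpolation=cv2.INTER_CUBIC))
E
```

```text
11.3167 [ 0.5171 -0.2959  0.132 ] [3.1409 0.0002 1.2168] [-0.5811  0.4392  1.4395 -0.      1.2622 -0.2271]
long_key_bar [{'position': [127.1, 440.6], 'conf': 0.76}, {'position': [233.4, 261.8], 'conf': 0.7}, {'position': [332.5, 115.5], 'conf': 0.66}]
shaft_mouth []
0.015130943337237055 [-1.56143733 -0.13377937  5.79753555] [0.03164686 0.35760246 0.04606789]
```

View pics/w10c.png

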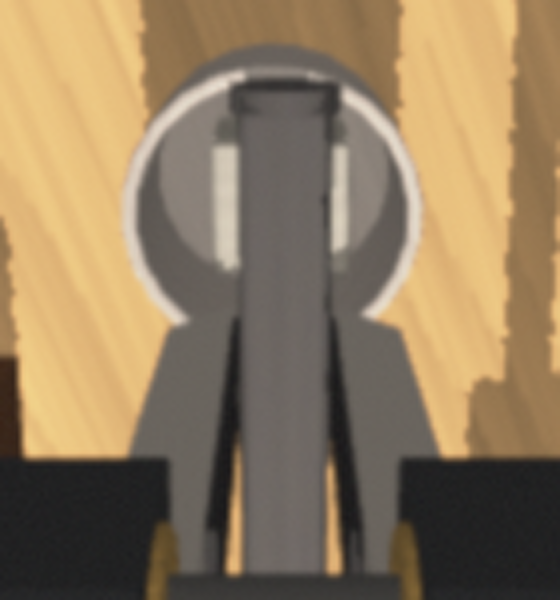

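Call:
carry_out([
  {"x":0,"y":0,"z":0,"wx":0,"wy":0,"wz":0,"jaw":0},
  {"x":0,"y":0,"z":-0.3,"wx":0,"wy":0,"wz":0,"jaw":0},
  {"x":0,"y":0,"z":-0.6,"wx":0,"wy":0,"wz":0,"jaw":0},
  {"x":0,"y":0,"z":-0.6,"wx":0,"wy":0,"wz":0,"jaw":0},
  {"x":0,"y":0,"z":0,"wx":0,"wy":0,"wz":0,"jaw":0},
], squeeze=60)

```text
time_s: 11.88
ee_pos: [0.5179, -0.2963, 0.1647]
eef_rot: [3.138, 0.001, 1.217]
force: [0.4, -1.0, -3.5]
grip_width: 0.0141
```

```bash
python3 look.py w11
python3 - <<'E'
from station import ctrl
from h import *
o=ctrl.get_obs();print(o['grip_width'],o['force'],o['moment'])
b=cv2.imread('pics/w11.png');A=cv2.resize(b[135:285,190:330],None,fx=4,fy=4,interpolation=cv2.INTER_CUBIC)
B=cv2.resize(ctrl.camera('scene')[200:320,120:280],None,fx=2.5,fy=2.5,interpolation=cv2.INTER_CUBIC)
C=np.zeros((600,560+400,3),np.uint8)[:, :];C[:600,:560]=A[:600];C[:300,560:960]=B
cv2.imwrite('pics/w11c.png',cv2.resize(C,(800,500)))
E
```

```text
11.8833 [ 0.5179 -0.2963  0.1647] [3.1378 0.0009 1.2168] [-0.5811  0.4114  1.4011  0.      1.3252 -0.2271]
long_key_bar [{'position': [234.4, 261.8], 'conf': 0.95}, {'position': [121.8, 410.7], 'conf': 0.8}, {'position': [304.6, 133.2], 'conf': 0.77}]
shaft_mouth []
0.014173008292244944 [-0.55991892  0.15735693 -5.71854168] [-0.047177    0.06741233 -0.02901788]
```

View pics/w11c.png

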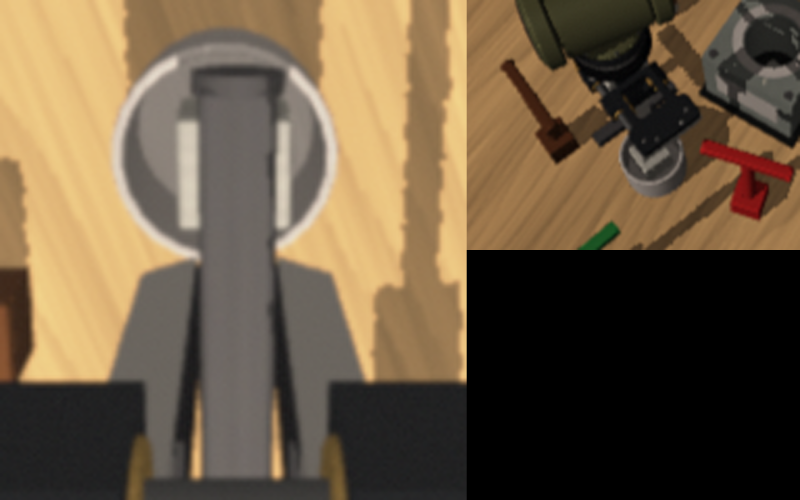

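Run:
```python
from station import ctrl
from h import *
import json
L=lambda n:json.load(open(f'pics/{n}.json'))
c=np.array([.5814,-.1104])
tiles=[]
for n,p in [('top0',ctrl.camera_params('top')),('w1',L('w1')),('w2',L('w2'))]:
    im=cv2.imread(f'pics/{n}.png'); S=380;h=.075
    # out pixel (u,v): world x up, y left
    dst=np.float32([[0,0],[S,0],[S,S],[0,S]]); src=[]
    for u,v in dst:
        X=(c[0]+h-2*h*v/S, c[1]+h-2*h*u/S,.12); r=proj(p,X); src.append([r[1],r[0]])
    H=cv2.getPerspectiveTransform(np.float32(src),dst)
    tiles.append(cv2.warpPerspective(im,H,(S,S),flags=cv2.INTER_CUBIC))
cv2.imwrite('pics/rect.png',np.hstack(tiles)[:,:]); 
cv2.imwrite('pics/rect2.png',cv2.resize(np.hstack(tiles[1:]),(760,380)))
cv2.imwrite('pics/rect1.png',tiles[0])
# angle profile
for n,t in zip(['top0','w1','w2'],tiles):
    g=cv2.cvtColor(t,cv2.COLOR_BGR2GRAY).astype(np.float32)
    pol=cv2.warpPolar(g,(190,1440),(190,190),190,cv2.WARP_POLAR_LINEAR)
    np.save(f'pics/pol_{n}.npy',pol)
    prof=pol[:,103:118].mean(1)  # ring ~ r 
    a=(np.arange(1440)/4+90)%360
    i=np.argsort(prof)[:12]; print(n,'dark',sorted(a[i]))
    print([ (r,int(pol[:,r].mean())) for r in range(80,160,6)])
```

```text
top0 dark [np.float64(11.0), np.float64(11.25), np.float64(11.5), np.float64(11.75), np.float64(12.0), np.float64(12.25), np.float64(12.5), np.float64(12.75), np.float64(13.0), np.float64(13.25), np.float64(13.5), np.float64(13.75)]
[(80, 39), (86, 65), (92, 118), (98, 169), (104, 192), (110, 195), (116, 195), (122, 191), (128, 174), (134, 153), (140, 145), (146, 145), (152, 145), (158, 144)]
w1 dark [np.float64(10.0), np.float64(10.25), np.float64(10.5), np.float64(10.75), np.float64(11.0), np.float64(11.25), np.float64(11.5), np.float64(11.75), np.float64(12.0), np.float64(12.25), np.float64(12.5), np.float64(12.75)]
[(80, 65), (86, 80), (92, 114), (98, 158), (104, 182), (110, 186), (116, 186), (122, 182), (128, 167), (134, 150), (140, 141), (146, 140), (152, 138), (158, 138)]
w2 dark [np.float64(7.75), np.float64(8.0), np.float64(8.25), np.float64(8.5), np.float64(8.75), np.float64(9.0), np.float64(9.25), np.float64(9.5), np.float64(9.75), np.float64(10.0), np.float64(10.25), np.float64(10.5)]
[(80, 72), (86, 93), (92, 135), (98, 172), (104, 193), (110, 198), (116, 197), (122, 191), (128, 177), (134, 162), (140, 151), (146, 150), (152, 149), (158, 149)]
```

View pics/rect2.png

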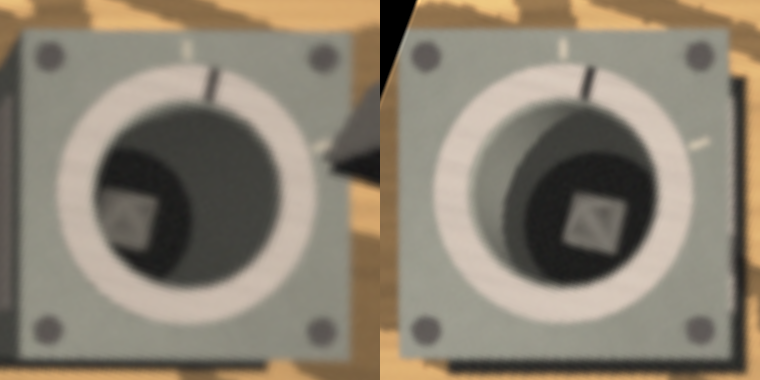

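View pics/rect1.png

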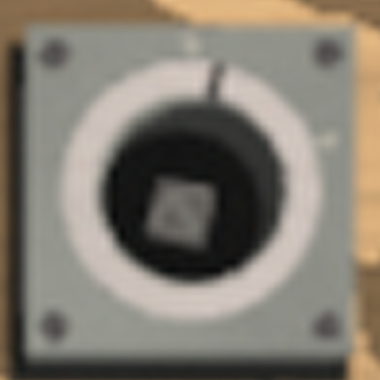

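Call:
carry_out([
  {"x":0,"y":0,"z":-0.8,"wx":0,"wy":0,"wz":0,"jaw":0},
  {"x":0,"y":0,"z":-0.9,"wx":0,"wy":0,"wz":0,"jaw":0},
  {"x":0,"y":0,"z":-0.9,"wx":0,"wy":0,"wz":0,"jaw":0},
  {"x":0,"y":0,"z":-0.9,"wx":0,"wy":0,"wz":0,"jaw":0},
  {"x":0,"y":0,"z":-0.9,"wx":0,"wy":0,"wz":0,"jaw":0},
  {"x":0,"y":0,"z":-0.9,"wx":0,"wy":0,"wz":0,"jaw":0},
  {"x":0,"y":0,"z":-0.9,"wx":0,"wy":0,"wz":0,"jaw":0},
  {"x":0,"y":0,"z":-0.9,"wx":0,"wy":0,"wz":0,"jaw":0},
  {"x":0,"y":0,"z":-0.9,"wx":0,"wy":0,"wz":0,"jaw":0},
  {"x":0,"y":0,"z":-0.5,"wx":0,"wy":0,"wz":0,"jaw":0},
])

```text
time_s: 12.92
ee_pos: [0.5171, -0.2958, 0.3331]
eef_rot: [3.14, 0.0, 1.217]
force: [0.7, 0.6, -4.8]
grip_width: 0.014
```

Run:
```python
from station import ctrl
from h import *
o=ctrl.get_obs();print(o['grip_width'],o['moment'])
togo(o,[0.5805,-0.109,0.335],1.349)
```

```text
0.013993535129694167 [-0.06575136  0.06385569  0.00560122]
shift units [ 9.86 -0.26 -0.1 ]
rot units [ 0.02  0.   -1.65]
```

Call:
carry_out([
  {"x":0.5,"y":0,"z":0,"wx":0,"wy":0,"wz":0,"jaw":0},
  {"x":1,"y":0,"z":0,"wx":0,"wy":0,"wz":0,"jaw":0},
  {"x":1,"y":0,"z":0,"wx":0,"wy":0,"wz":0,"jaw":0},
  {"x":1,"y":0,"z":0,"wx":0,"wy":0,"wz":0,"jaw":0},
  {"x":1,"y":0,"z":0,"wx":0,"wy":0,"wz":0,"jaw":0},
  {"x":1,"y":0,"z":0,"wx":0,"wy":0,"wz":0,"jaw":0},
  {"x":1,"y":-0.26,"z":0,"wx":0,"wy":0,"wz":0,"jaw":0},
  {"x":1,"y":0,"z":0,"wx":0,"wy":0,"wz":0,"jaw":0},
  {"x":1,"y":0,"z":0,"wx":0,"wy":0,"wz":0,"jaw":0},
  {"x":0.9,"y":0,"z":0,"wx":0,"wy":0,"wz":-0.55,"jaw":0},
  {"x":0.46,"y":0,"z":0,"wx":0,"wy":0,"wz":-0.55,"jaw":0},
  {"x":0,"y":0,"z":0,"wx":0,"wy":0,"wz":-0.55,"jaw":0},
])

```text
time_s: 13.92
ee_pos: [0.5804, -0.1061, 0.3298]
eef_rot: [-3.139, -0.001, 1.353]
force: [-0.1, 0.1, -4.8]
grip_width: 0.0143
```

Call:
carry_out([
  {"x":0,"y":0,"z":0,"wx":0,"wy":0,"wz":0,"jaw":0},
  {"x":0,"y":0,"z":0,"wx":0,"wy":0,"wz":0,"jaw":0},
])

```text
time_s: 14.08
ee_pos: [0.5799, -0.1084, 0.3304]
eef_rot: [-3.14, 0.0, 1.348]
force: [-0.4, 0.1, -4.9]
grip_width: 0.0142
```

```bash
python3 look.py w12
python3 - <<'E'
from station import ctrl
from h import *
cv2.imwrite('pics/s12.png',cv2.resize(ctrl.camera('scene')[130:300,180:340],None,fx=3.5,fy=3.5,interpolation=cv2.INTER_CUBIC))
togo(ctrl.get_obs(),[0.5805,-0.109,0.335],1.349)
E
```

```text
14.0833 [ 0.5799 -0.1084  0.3304] [-3.14    0.      1.3478] [-0.2468  0.3363  1.1271 -0.0001  1.6797 -0.0238]
long_key_bar [{'position': [234.1, 262.3], 'conf': 0.57}]
shaft_mouth [{'position': [164.8, 260.0], 'conf': 0.72}]
shift units [ 0.01  0.03 -0.19]
rot units [-0.   -0.   -0.02]
```

View pics/w12.png

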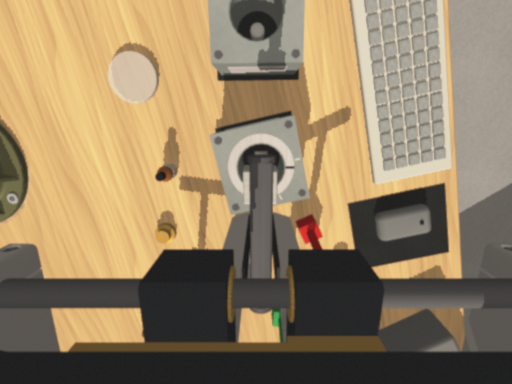

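View pics/s12.png

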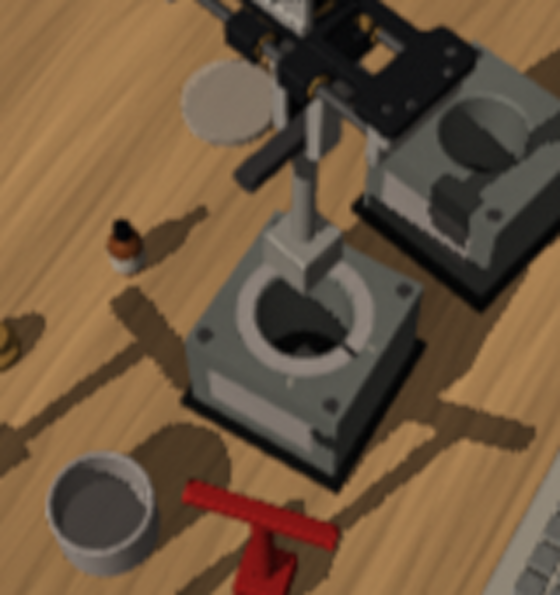

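Run:
```python
from station import ctrl
from h import *
import json
p=json.load(open('pics/w12.json'));im=cv2.imread('pics/w12.png')
s=ctrl.camera_params('scene');sim=ctrl.camera('scene')
def draw(img,p,f,off):
    out=cv2.resize(img,None,fx=f,fy=f,interpolation=cv2.INTER_CUBIC)
    def pt(X): r=proj(p,X); return (int((r[1]+.5)*f),int((r[0]+.5)*f))
    th=np.linspace(0,2*np.pi,90)
    for (cx,cy),col in [((.5805,-.109),(0,0,255)),((.5814,-.1104),(255,0,0))]:
        for rad in (.036,):
            cv2.polylines(out,[np.int32([pt((cx+rad*np.cos(a),cy+rad*np.sin(a),.12)) for a in th])],True,col,1)
    T=np.array([.5799,-.1084,.3304]);yaw=1.3478
    q=[]
    for sx,sy in [(1,1),(1,-1),(-1,-1),(-1,1)]:
        v=.019*np.array([sx*np.cos(yaw)-sy*np.sin(yaw),sx*np.sin(yaw)+sy*np.cos(yaw)]); q.append(v)
    for z in (.3304+.043-.17,):
        cv2.polylines(out,[np.int32([pt((T[0]+v[0],T[1]+v[1],z)) for v in q])],True,(0,255,0),1)
    (x0,y0,x1,y1)=[int(k*f) for k in off]; return out[y0:y1,x0:x1]
A=draw(im,p,6,(210,120,310,220)); B=draw(sim,s,6,(225,180,325,280))
cv2.imwrite('pics/ovA.png',A);cv2.imwrite('pics/ovB.png',B)
```

```text
(no output)
```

View pics/ovA.png

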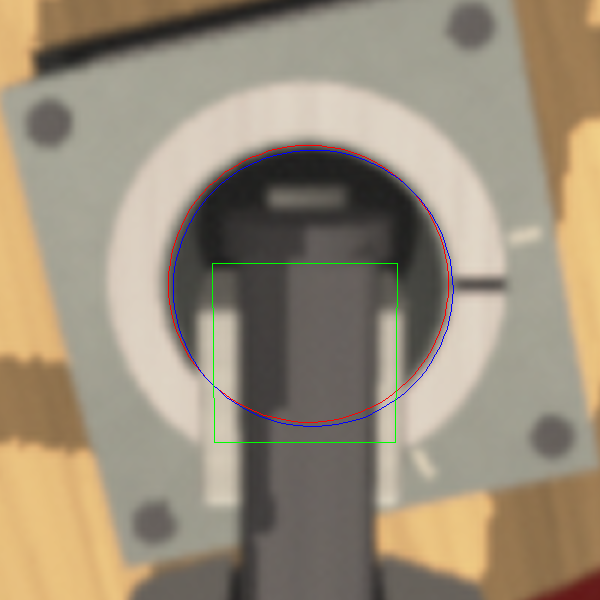

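View pics/ovB.png

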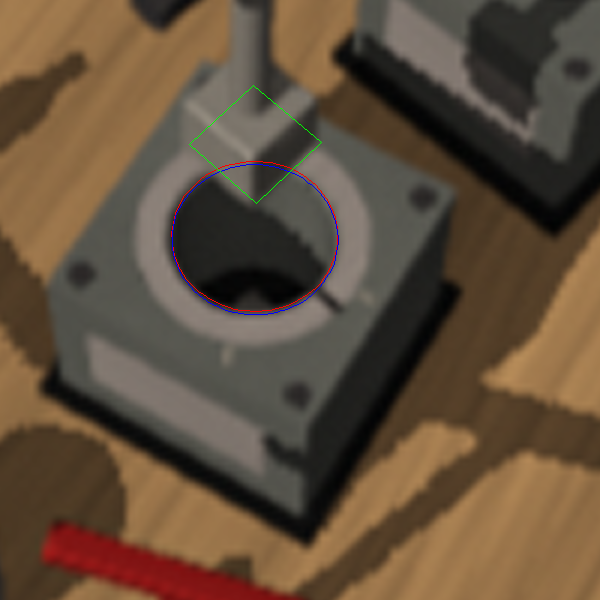

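Call:
carry_out([
  {"x":-0.05,"y":0.06,"z":0.4,"wx":0,"wy":0,"wz":0,"jaw":0},
  {"x":0,"y":0,"z":0.8,"wx":0,"wy":0,"wz":0,"jaw":0},
  {"x":0,"y":0,"z":0.8,"wx":0,"wy":0,"wz":0,"jaw":0},
  {"x":0,"y":0,"z":0.8,"wx":0,"wy":0,"wz":0,"jaw":0},
  {"x":0,"y":0,"z":0.8,"wx":0,"wy":0,"wz":0,"jaw":0},
  {"x":0,"y":0,"z":0.8,"wx":0,"wy":0,"wz":0,"jaw":0},
  {"x":0,"y":0,"z":0.8,"wx":0,"wy":0,"wz":0,"jaw":0},
  {"x":0,"y":0,"z":0.8,"wx":0,"wy":0,"wz":0,"jaw":0},
  {"x":0,"y":0,"z":0.8,"wx":0,"wy":0,"wz":0,"jaw":0},
  {"x":0,"y":0,"z":0.5,"wx":0,"wy":0,"wz":0,"jaw":0},
  {"x":0,"y":0,"z":0.2,"wx":0,"wy":0,"wz":0,"jaw":0},
  {"x":0,"y":0,"z":0,"wx":0,"wy":0,"wz":0,"jaw":0},
])

```text
time_s: 15.33
ee_pos: [0.5807, -0.1101, 0.1807]
eef_rot: [-3.14, -0.0, 1.348]
force: [-0.5, 0.3, -4.4]
grip_width: 0.0141
```

```bash
python3 look.py w13
python3 - <<'E'
from station import ctrl
from h import *
cv2.imwrite('pics/s13.png',cv2.resize(ctrl.camera('scene')[150:300,200:340],None,fx=4,fy=4,interpolation=cv2.INTER_CUBIC))
b=cv2.imread('pics/w13.png');cv2.imwrite('pics/w13c.png',cv2.resize(b[80:240,180:340],None,fx=3.5,fy=3.5,interpolation=cv2.INTER_CUBIC))
togo(ctrl.get_obs(),[0.581,-0.1097,0.137],1.349)
E
```

```text
15.3333 [ 0.5807 -0.1101  0.1807] [-3.1402 -0.      1.3485] [-0.2494  0.3905  1.3925 -0.      1.3599 -0.027 ]
long_key_bar [{'position': [235.3, 262.2], 'conf': 0.73}]
shaft_mouth []
shift units [ 0.02 -0.03  2.28]
rot units [ 0.02  0.   -0.  ]
```

View pics/w13c.png

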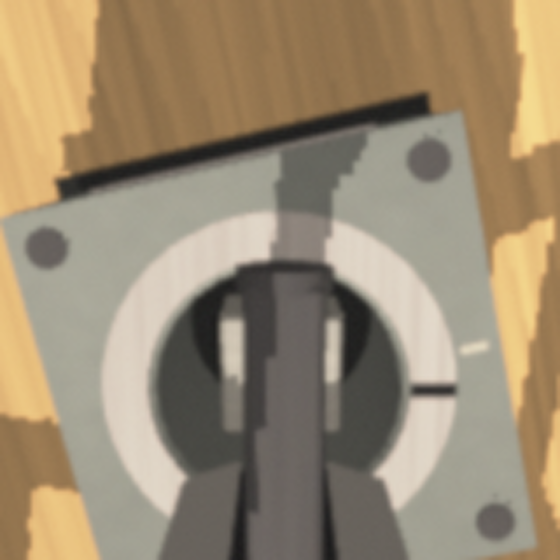

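View pics/s13.png

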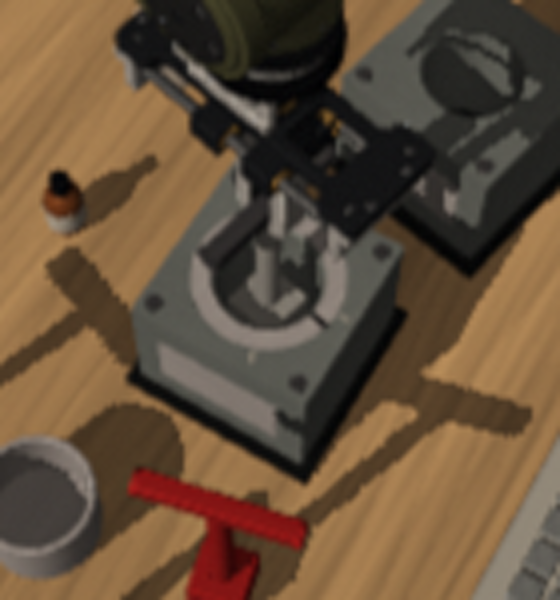

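Call:
carry_out([
  {"x":0,"y":0,"z":0.25,"wx":0,"wy":0,"wz":0,"jaw":0},
  {"x":0,"y":0,"z":0.25,"wx":0,"wy":0,"wz":0,"jaw":0},
  {"x":0,"y":0,"z":0.25,"wx":0,"wy":0,"wz":0,"jaw":0},
  {"x":0,"y":0,"z":0.25,"wx":0,"wy":0,"wz":0,"jaw":0},
  {"x":0,"y":0,"z":0,"wx":0,"wy":0,"wz":0,"jaw":0},
])

```text
time_s: 15.95
ee_pos: [0.5805, -0.11, 0.1601]
eef_rot: [-3.14, -0.0, 1.349]
force: [1.3, 0.5, -5.2]
grip_width: 0.014
```

Call:
carry_out([
  {"x":0,"y":0,"z":0.2,"wx":0,"wy":0,"wz":0,"jaw":0},
  {"x":0,"y":0,"z":0.2,"wx":0,"wy":0,"wz":0,"jaw":0},
  {"x":0,"y":0,"z":0.1,"wx":0,"wy":0,"wz":0,"jaw":0},
  {"x":0,"y":0,"z":0,"wx":0,"wy":0,"wz":0,"jaw":0},
])

```text
time_s: 16.28
ee_pos: [0.5808, -0.11, 0.1509]
eef_rot: [-3.141, -0.0, 1.349]
force: [-0.6, 0.3, -4.1]
grip_width: 0.014
```

Call:
carry_out([
  {"x":0,"y":0,"z":0.2,"wx":0,"wy":0,"wz":0,"jaw":0},
  {"x":0,"y":0,"z":0.2,"wx":0,"wy":0,"wz":0,"jaw":0},
  {"x":0,"y":0,"z":0,"wx":0,"wy":0,"wz":0,"jaw":0},
])

```text
time_s: 16.53
ee_pos: [0.5807, -0.11, 0.1426]
eef_rot: [-3.14, -0.0, 1.349]
force: [0.1, -0.2, -5.7]
grip_width: 0.0141
```

Call:
carry_out([
  {"x":0,"y":0,"z":0.15,"wx":0,"wy":0,"wz":0,"jaw":0},
  {"x":0,"y":0,"z":0.15,"wx":0,"wy":0,"wz":0,"jaw":0},
  {"x":0,"y":0,"z":0,"wx":0,"wy":0,"wz":0,"jaw":0},
])

```text
time_s: 16.78
ee_pos: [0.581, -0.11, 0.1373]
eef_rot: [3.142, -0.0, 1.349]
force: [0.1, -0.9, -4.6]
grip_width: 0.0144
```

Call:
carry_out([
  {"x":0,"y":0,"z":0.1,"wx":0,"wy":0,"wz":0,"jaw":0},
  {"x":0,"y":0,"z":0,"wx":0,"wy":0,"wz":0,"jaw":0},
])

```text
time_s: 16.95
ee_pos: [0.5818, -0.1102, 0.1371]
eef_rot: [3.139, 0.0, 1.349]
force: [-0.9, 0.6, 7.1]
grip_width: 0.0141
```

Call:
carry_out([
  {"x":0,"y":0,"z":0.1,"wx":0,"wy":0,"wz":0,"jaw":0},
  {"x":0,"y":0,"z":0,"wx":0,"wy":0,"wz":0,"jaw":0},
])

```text
time_s: 17.12
ee_pos: [0.5826, -0.1104, 0.137]
eef_rot: [3.136, 0.0, 1.349]
force: [-3.5, 2.4, 19.8]
grip_width: 0.0142
```

Contact came at TCP z = 0.137, which is the height predicted for fully down. I'll ease off slightly and turn clockwise.

Call:
carry_out([
  {"x":0,"y":-0.04,"z":-0.1,"wx":0,"wy":0,"wz":0.3,"jaw":0},
  {"x":0,"y":0,"z":-0.02,"wx":0,"wy":0,"wz":0.7,"jaw":0},
  {"x":0,"y":0,"z":0,"wx":0,"wy":0,"wz":0.7,"jaw":0},
  {"x":0,"y":0,"z":0,"wx":0,"wy":0,"wz":0.7,"jaw":0},
  {"x":0,"y":0,"z":0,"wx":0,"wy":0,"wz":0.7,"jaw":0},
  {"x":0,"y":0,"z":0,"wx":0,"wy":0,"wz":0.7,"jaw":0},
  {"x":0,"y":0,"z":0,"wx":0,"wy":0,"wz":0.7,"jaw":0},
  {"x":0,"y":0,"z":0,"wx":0,"wy":0,"wz":0,"jaw":0},
])

```text
time_s: 17.78
ee_pos: [0.5808, -0.1099, 0.1371]
eef_rot: [3.14, -0.001, 0.986]
force: [0.4, 0.6, 5.8]
grip_width: 0.0141
```

```bash
cat > st.py <<'E'
from station import ctrl
from h import *
import sys
np.set_printoptions(precision=3,suppress=True)
o=ctrl.get_obs();print(o['time_s'],o['ee_pos'],o['eef_rot'],o['force'],o['moment'],o['grip_width'])
E
python3 st.py;python3 look.py w14; python3 -c "
import cv2
b=cv2.imread('pics/w14.png');cv2.imwrite('pics/w14c.png',cv2.resize(b[80:290,160:360],None,fx=2.8,fy=2.8,interpolation=cv2.INTER_CUBIC))"
```

```text
17.7833 [ 0.581 -0.11   0.137] [ 3.14  -0.001  0.986] [0.385 0.567 5.833] [0.173 0.125 0.029] 0.014135799875748402
17.7833 [ 0.5808 -0.1099  0.1371] [ 3.1395 -0.0008  0.986 ] [-0.2491  0.4235  1.4497  0.0001  1.2662  0.3357]
long_key_bar [{'position': [234.9, 260.8], 'conf': 0.74}, {'position': [345.4, 439.2], 'conf': 0.63}]
shaft_mouth [{'position': [203.4, 258.0], 'conf': 0.97}]
```

View pics/w14c.png

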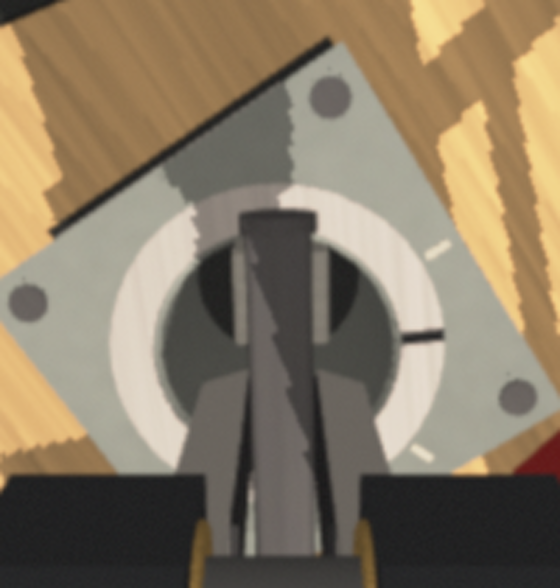

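The ring line at (420,335) in the crop has turned away from the 0 mark, so the stem is following the key. I'll keep turning.

Call:
carry_out([
  {"x":0,"y":0,"z":0,"wx":0,"wy":0,"wz":0.8,"jaw":0},
  {"x":0,"y":0,"z":0,"wx":0,"wy":0,"wz":0.8,"jaw":0},
  {"x":0,"y":0,"z":0,"wx":0,"wy":0,"wz":0.8,"jaw":0},
  {"x":0,"y":0,"z":0,"wx":0,"wy":0,"wz":0.8,"jaw":0},
  {"x":0,"y":0,"z":0,"wx":0,"wy":0,"wz":0.8,"jaw":0},
  {"x":0,"y":0,"z":0,"wx":0,"wy":0,"wz":0.8,"jaw":0},
  {"x":0,"y":0,"z":0,"wx":0,"wy":0,"wz":0.8,"jaw":0},
  {"x":0,"y":0,"z":0,"wx":0,"wy":0,"wz":0.8,"jaw":0},
  {"x":0,"y":0,"z":0,"wx":0,"wy":0,"wz":0.8,"jaw":0},
  {"x":0,"y":0,"z":0,"wx":0,"wy":0,"wz":0.8,"jaw":0},
  {"x":0,"y":0,"z":0,"wx":0,"wy":0,"wz":0.8,"jaw":0},
  {"x":0,"y":0,"z":0,"wx":0,"wy":0,"wz":0,"jaw":0},
])

```text
time_s: 18.93
ee_pos: [0.5809, -0.1099, 0.1371]
eef_rot: [3.141, -0.002, 0.282]
force: [-0.3, 1.6, 6.4]
grip_width: 0.0141
```

```bash
python3 st.py;python3 look.py w15; python3 -c "
import cv2
b=cv2.imread('pics/w15.png');cv2.imwrite('pics/w15c.png',cv2.resize(b[80:290,160:360],None,fx=2.8,fy=2.8,interpolation=cv2.INTER_CUBIC))"
```

```text
18.9333 [ 0.581 -0.11   0.137] [ 3.141 -0.002  0.282] [-0.266  1.552  6.427] [0.244 0.127 0.107] 0.014107398154109323
18.9333 [ 0.5809 -0.1099  0.1371] [ 3.1406 -0.0022  0.2822] [-0.249   0.4236  1.4496  0.0003  1.2661  1.0395]
long_key_bar [{'position': [235.9, 263.5], 'conf': 0.88}]
shaft_mouth []
```

View pics/w15c.png

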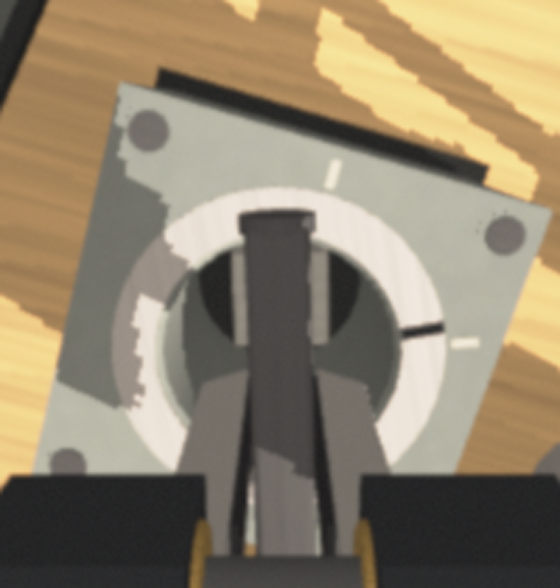

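Call:
carry_out([
  {"x":0,"y":0,"z":0,"wx":0,"wy":0,"wz":0.4,"jaw":0},
  {"x":0,"y":0,"z":0,"wx":0,"wy":0,"wz":0.4,"jaw":0},
  {"x":0,"y":0,"z":0,"wx":0,"wy":0,"wz":0.4,"jaw":0},
  {"x":0,"y":0,"z":0,"wx":0,"wy":0,"wz":0,"jaw":0},
])

```text
time_s: 19.42
ee_pos: [0.5809, -0.1099, 0.1371]
eef_rot: [3.141, -0.002, 0.188]
force: [0.3, 0.9, 6.0]
grip_width: 0.0143
```

```bash
python3 st.py
```

```text
19.4167 [ 0.581 -0.11   0.137] [ 3.141 -0.002  0.188] [0.266 0.882 6.049] [ 0.193 -0.024  0.113] 0.014348840529552973
```

Call:
carry_out([
  {"x":0,"y":0,"z":0,"wx":0,"wy":0,"wz":0.25,"jaw":0},
  {"x":0,"y":0,"z":0,"wx":0,"wy":0,"wz":0.25,"jaw":0},
  {"x":0,"y":0,"z":0,"wx":0,"wy":0,"wz":0,"jaw":0},
])

```text
time_s: 19.67
ee_pos: [0.5809, -0.1099, 0.1371]
eef_rot: [3.141, -0.002, 0.149]
force: [0.3, 2.0, 5.3]
grip_width: 0.0144
```

```bash
python3 st.py;python3 look.py w16; python3 -c "
import cv2
b=cv2.imread('pics/w16.png');cv2.imwrite('pics/w16c.png',cv2.resize(b[80:290,160:360],None,fx=2.8,fy=2.8,interpolation=cv2.INTER_CUBIC))"
```

```text
19.6667 [ 0.581 -0.11   0.137] [ 3.141 -0.002  0.149] [0.266 1.965 5.285] [0.232 0.059 0.16 ] 0.014367995893650756
19.6667 [ 0.5809 -0.1099  0.1371] [ 3.1409 -0.0022  0.1492] [-0.249   0.4236  1.4496  0.0002  1.2661  1.1725]
long_key_bar [{'position': [236.0, 260.6], 'conf': 0.93}]
shaft_mouth [{'position': [206.8, 258.4], 'conf': 0.87}]
```

View pics/w16c.png

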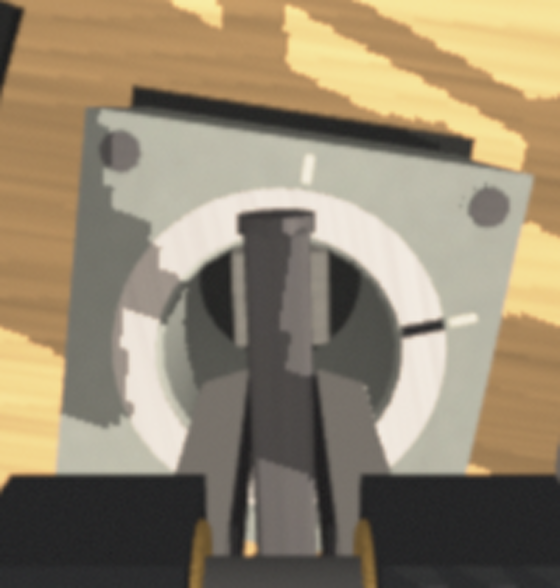

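Call:
carry_out([
  {"x":0,"y":0,"z":0,"wx":0,"wy":0,"wz":0.3,"jaw":0},
  {"x":0,"y":0,"z":0,"wx":0,"wy":0,"wz":0,"jaw":0},
])

```text
time_s: 19.98
ee_pos: [0.5809, -0.1098, 0.137]
eef_rot: [3.141, -0.002, 0.125]
force: [0.6, 0.4, 5.4]
grip_width: 0.0137
```

```bash
python3 st.py
```

```text
19.9833 [ 0.581 -0.11   0.137] [ 3.141 -0.002  0.125] [0.558 0.426 5.447] [0.303 0.049 0.164] 0.013726466439540725
```

Call:
carry_out([
  {"x":0,"y":0,"z":0,"wx":0,"wy":0,"wz":0.3,"jaw":0},
  {"x":0,"y":0,"z":0,"wx":0,"wy":0,"wz":0,"jaw":0},
])

```text
time_s: 20.15
ee_pos: [0.5809, -0.1099, 0.1371]
eef_rot: [3.141, -0.002, 0.101]
force: [-0.0, 2.3, 5.0]
grip_width: 0.0142
```

```bash
python3 st.py;python3 look.py w17; python3 -c "
import cv2
b=cv2.imread('pics/w17.png');cv2.imwrite('pics/w17c.png',cv2.resize(b[80:290,160:360],None,fx=2.8,fy=2.8,interpolation=cv2.INTER_CUBIC))"
```

```text
20.15 [ 0.581 -0.11   0.137] [ 3.141 -0.002  0.101] [-0.049  2.251  5.006] [0.291 0.107 0.215] 0.014184254761185853
20.15 [ 0.5809 -0.1099  0.1371] [ 3.141  -0.0022  0.1012] [-0.249   0.4236  1.4496  0.0003  1.2661  1.2205]
long_key_bar [{'position': [234.8, 262.0], 'conf': 0.57}]
shaft_mouth [{'position': [205.3, 259.4], 'conf': 0.64}]
```

View pics/w17c.png

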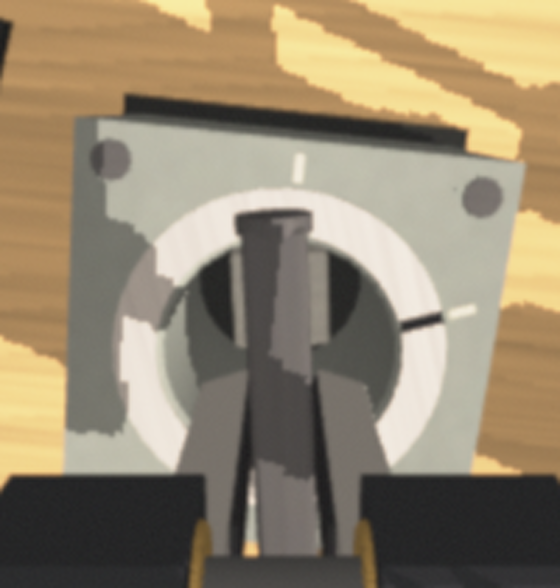

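```bash
cat > rect.py <<'E'
from station import ctrl
from h import *
import json,sys
c=np.array([.581,-.1097]);tiles=[]
for n in sys.argv[1:]:
    p=json.load(open(f'pics/{n}.json')); im=cv2.imread(f'pics/{n}.png'); S=380;h=.075
    dst=np.float32([[0,0],[S,0],[S,S],[0,S]]); src=[]
    for u,v in dst:
        r=proj(p,(c[0]+h-2*h*v/S, c[1]+h-2*h*u/S,.12)); src.append([r[1],r[0]])
    t=cv2.warpPerspective(im,cv2.getPerspectiveTransform(np.float32(src),dst),(S,S),flags=cv2.INTER_CUBIC)
    tiles.append(t)
    g=cv2.cvtColor(t,cv2.COLOR_BGR2GRAY).astype(np.float32)
    pol=cv2.warpPolar(g,(190,1440),(190,190),190,cv2.WARP_POLAR_LINEAR); a=(np.arange(1440)/4+90)
    sel=(a>95-90+40)&(a<90) if False else ((a%360>50)&(a%360<90))
    A=(a%360)[sel]
    for nm,r0,r1,sg in [('line',104,120,-1),('mark',136,152,1)]:
        w=sg*(pol[sel][:,r0:r1].mean(1)); w=w-np.median(w); w[w<0.5*w.max()]=0; print(n,nm,(A*w).sum()/w.sum())
cv2.imwrite('pics/rect_'+'_'.join(sys.argv[1:])+'.png',np.hstack(tiles))
E
python3 rect.py w16 w17
```

```text
w16 line 70.84702594628982
w16 mark 70.39464437174361
w17 line 70.88751562677577
w17 mark 70.39913686806412
```

```bash
ls pics/rect_*
```

```text
pics/rect_w16_w17.png
```

View pics/rect_w16_w17.png

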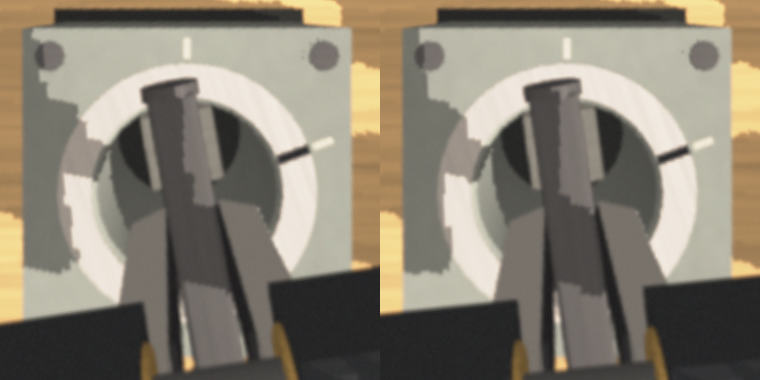

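Call:
carry_out([
  {"x":0,"y":0,"z":0,"wx":0,"wy":0,"wz":-0.5,"jaw":0},
  {"x":0,"y":0,"z":0,"wx":0,"wy":0,"wz":0,"jaw":0},
  {"x":0,"y":0,"z":0,"wx":0,"wy":0,"wz":0,"jaw":20},
  {"x":0,"y":0,"z":0,"wx":0,"wy":0,"wz":0,"jaw":35},
  {"x":0,"y":0,"z":0,"wx":0,"wy":0,"wz":0,"jaw":45},
  {"x":0,"y":0,"z":0,"wx":0,"wy":0,"wz":0,"jaw":50},
  {"x":0,"y":0,"z":0,"wx":0,"wy":0,"wz":0,"jaw":50},
  {"x":0,"y":0,"z":0,"wx":0,"wy":0,"wz":0,"jaw":50},
])

```text
time_s: 20.97
ee_pos: [0.5802, -0.1099, 0.1359]
eef_rot: [3.142, 0.0, 0.141]
force: [-0.3, 1.0, -0.3]
grip_width: 0.0456
```

```bash
python3 st.py;python3 look.py w18; python3 rect.py w18; python3 -c "
import cv2
b=cv2.imread('pics/w18.png');cv2.imwrite('pics/w18c.png',cv2.resize(b[80:290,160:360],None,fx=2.8,fy=2.8,interpolation=cv2.INTER_CUBIC))"
```

```text
20.9667 [ 0.58  -0.11   0.136] [3.142 0.    0.141] [-0.279  0.967 -0.281] [ 0.037  0.142 -0.008] 0.045603528831504314
20.9667 [ 0.5802 -0.1099  0.1359] [3.1416 0.0001 0.1409] [-0.2493  0.4248  1.4508 -0.0001  1.2662  1.1807]
long_key_bar [{'position': [232.5, 264.0], 'conf': 0.78}]
shaft_mouth [{'position': [203.1, 259.5], 'conf': 0.56}]
w18 line 70.86817654551244
w18 mark 70.4036217176202
```

View pics/w18c.png

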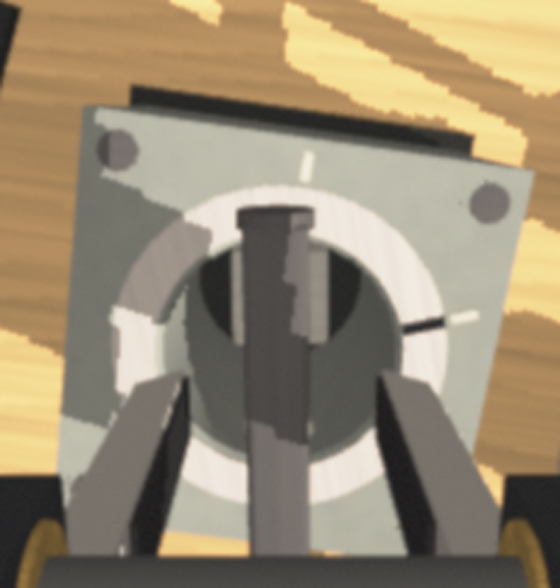

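The fingers are clear of the bar on both sides, and the line still points at the locked mark. I'll go straight up and then clear.

Call:
carry_out([
  {"x":0,"y":0,"z":-0.3,"wx":0,"wy":0,"wz":0,"jaw":50},
  {"x":0,"y":0,"z":-0.7,"wx":0,"wy":0,"wz":0,"jaw":50},
  {"x":0,"y":0,"z":-1,"wx":0,"wy":0,"wz":0,"jaw":50},
  {"x":0,"y":0,"z":-1,"wx":0,"wy":0,"wz":0,"jaw":50},
  {"x":0,"y":0,"z":-1,"wx":0,"wy":0,"wz":0,"jaw":50},
  {"x":0,"y":0,"z":-1,"wx":0,"wy":0,"wz":0,"jaw":50},
  {"x":0,"y":0,"z":-1,"wx":0,"wy":0,"wz":0,"jaw":50},
  {"x":0,"y":0,"z":-1,"wx":0,"wy":0,"wz":0,"jaw":50},
  {"x":0,"y":0,"z":-1,"wx":0,"wy":0,"wz":0,"jaw":50},
  {"x":0,"y":0,"z":-1,"wx":0,"wy":0,"wz":0,"jaw":50},
  {"x":0,"y":0,"z":-0.5,"wx":0,"wy":0,"wz":0,"jaw":50},
])

```text
time_s: 22.03
ee_pos: [0.5804, -0.1099, 0.329]
eef_rot: [3.14, -0.003, 0.141]
force: [-0.8, -1.3, 0.0]
grip_width: 0.047
```

Call:
carry_out([
  {"x":-0.5,"y":0,"z":0,"wx":0,"wy":0,"wz":0,"jaw":50},
  {"x":-1,"y":0,"z":0,"wx":0,"wy":0,"wz":0,"jaw":50},
  {"x":-1,"y":0,"z":0,"wx":0,"wy":0,"wz":0,"jaw":50},
  {"x":-1,"y":0,"z":0,"wx":0,"wy":0,"wz":0,"jaw":50},
  {"x":-1,"y":0,"z":0,"wx":0,"wy":0,"wz":0,"jaw":50},
  {"x":-0.5,"y":0,"z":0,"wx":0,"wy":0,"wz":0,"jaw":50},
  {"x":0,"y":0,"z":0,"wx":0,"wy":0,"wz":0,"jaw":50},
  {"x":0,"y":0,"z":0,"wx":0,"wy":0,"wz":0,"jaw":50},
])

```text
time_s: 22.7
ee_pos: [0.4815, -0.124, 0.3262]
eef_rot: [3.141, -0.001, 0.14]
force: [0.5, -0.5, 0.2]
grip_width: 0.0471
```

```bash
python3 st.py;python3 look.py w19; python3 rect.py w19
python3 - <<'E'
from station import ctrl
import cv2
cv2.imwrite('pics/s19.png',ctrl.camera('scene'))
E
```

```text
22.7 [ 0.482 -0.124  0.326] [ 3.141 -0.001  0.14 ] [ 0.464 -0.469  0.196] [-0.022  0.134  0.027] 0.04708798795988461
22.7 [ 0.4815 -0.124   0.3262] [ 3.1414 -0.0006  0.1404] [-0.3257  0.1102  1.4096  0.0001  1.6211  1.1047]
long_key_bar [{'position': [254.5, 395.9], 'conf': 0.79}, {'position': [93.8, 262.8], 'conf': 0.68}, {'position': [60.3, 396.5], 'conf': 0.58}]
shaft_mouth [{'position': [96.7, 260.0], 'conf': 0.95}]
w19 line 70.13895554873454
w19 mark 70.00996880509969
```

View pics/w19.png

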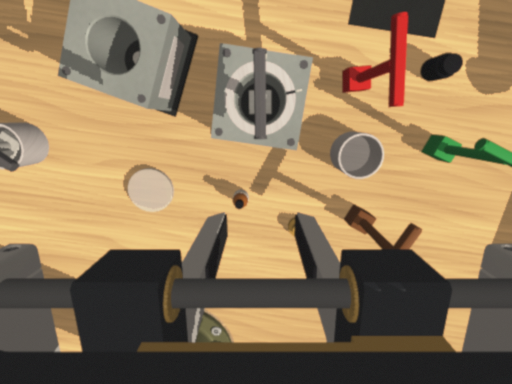

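View pics/s19.png

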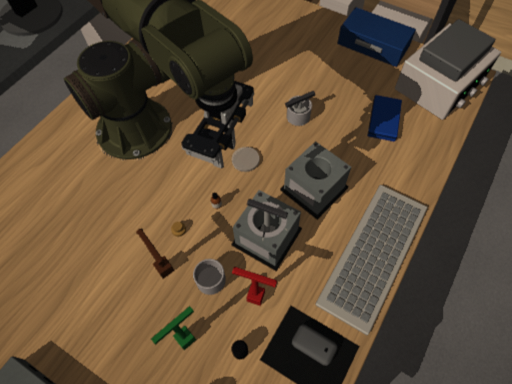

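The key stands upright in the ringed foot at wrist (95,262), and the line matches the 70° mark. The pot is empty at (155,357) and the short key is still in its own pot. I'll hand the job in.

```bash
python3 -c "
from station import ctrl
print(ctrl.hand_in())"
```

```text
the job is handed in; nothing more can be done
None
```

The ringed isolator foot is locked, and the job was handed in at about 23 s. I lifted the steel long T-key out of its pot by the bar and seated it in the shaft. I turned it clockwise to the stop, let go, raised straight up and moved clear.

- **Seating:** contact came at tool height (TCP) 0.137 m, which is what I predicted for fully down.
- **Lock angle:** the ring line read about 70.1° against the white mark at 70.0°. It stayed on the mark when I turned the key further and after I released it.
- **Final views:** the long key stands upright in the shaft, its pot is empty, and the short key is still in its own pot.
- **What disagreed:** the fingers appeared to end about 30 mm above the stated TCP. My first close, at 0.168 m, therefore shut above the bar without touching it. I re-grasped lower, at 0.132 m, and the jaw width of 14.1 mm matched the bar.
- **Small mismatches:** the mouth position differed by 2–3 mm between cameras, which the stem's taper allows for. The wrist force I read stayed at about 20 N or less.

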